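Stack dust caps on a carrier and push it round the guide to the curing lamps

ROBOT

A 6-joint arm with a two-finger parallel gripper is mounted at the origin on the work surface. World frame = base frame: x ahead of the robot, y to its left, z up, the work surface at z = 0. Lengths are in m, angles in rad, forces in N, time in s.
With the tool pointing down it reaches from about 0.275 to 0.85 m from the base axis. Payload 5.2 kg.
Tool frame: the origin (TCP) lies midway between the tips of the shut fingers; the grasp point (between the pads) lies r.grasp_offset behind it (r.grasp_offset is the distance from the TCP to the grasp point, in m); y points along the fingers, z is the direction in which the jaws open and shut, and the axes are right-handed (so a half turn about y gives the same grasp; the last joint's range is limited). The gripper opens to 85 mm and grips with 20 to 120 N. Pads are 22 mm wide; open, the fingers measure 114 mm over their backs; the gripper's body (76 mm by 85 mm) begins 54 mm behind the grasp point. The pads swing forward as they close: fully open they stand 13 mm farther back than shut.
Start: joints at [0.948, 0.259, 1.535, -0, 1.348, -0.203], TCP at [0.224, 0.502, 0.211] pointing down, gripper open.
Joint ranges: [-3.14, 3.14], [-0.91, 2.08], [0.19, 2.58], [-1.22, 4.36], [0.22, 2.71], [-3.12, 3.12]. Speed limits (rad/s): [2.57, 2.57, 3.14, 3.14, 3.14, 3.14].

INTERFACE

Orientations are given as a rotation vector (axis times angle).
In Python, from station import r, cams gives the robot as it stands. The module is installed in compiled form; this text tells all that it offers.
- The arm moves only by the tool servo_tool, never from a script. Its argument "plan" is a list that holds one entry, the list of rows, each a list of 7 numbers: the shift along the tool's x, y, z in mm, then the turn, a rotation vector about the tool's x, y, z in degrees, then the gripper's target within -1 to 1 (shut at 1, half-way at 0, fully open at -1). A call has 1 to 5 rows; each row is the pose to reach, as a shift and turn from the pose measured when the call began, along the tool's axes at that moment; what a row does not reach only later rows make up. A row lasts 1/8 s, in which the tool goes at most 62.5 mm and 10.7 degrees, less where a joint would pass 70% of its speed; a pose out of reach is approached as far as the arm can. A call with a gripper value outside its range is refused whole. The fingers move at their own pace and stop on an object; "force" is the grip in N (left out, the last holds). Time passes only in rows, so rows that repeat a pose let the fingers close. It gives the time, the measured TCP pose, the force and the opening at its end, in the units of the state.
- r.get_state(): the state, without advancing time (a new reading comes with each control period).
- cams.camera(name): name is "side" or "top" or "wrist"; returns the picture (420x560x3 uint8, red, green, blue); there is no depth.
- cams.calibration(name): a dict with "K" (3x3 intrinsics, pixels), "camera_from_world" (4x4, takes a point from world to camera coordinates). Camera axes: x right, y up, looking along -z (the intrinsics and any distortion apply to the point x, -y, -z); pixel columns grow to the right and rows downward; lengths in m; the calibration is good to about 2 mm. A picture is of the moment at which its call begins: read the wrist's pose just before it. calibration takes no time and is no camera call; for the wrist camera it gives the pose at the moment of the call.
- r.finish_job(): hands the job in, once; it reports no verdict.
The state is a dict: "time_s": time; "qpos": joint angles; "qvel": joint speeds; "joint_torque": joint torques, N m; "ee_pos": TCP position; "eef_rot": TCP orientation; "wrist_force": force on the tool from outside, world axes, zero at the start; "ft_torque": the same for the moment, N m; "gripper_width": finger opening in m.
Only numpy, scipy, OpenCV 4.12 (cv2) and the standard library are available. Lean on these libraries where they do the work, as an engineer would, in place of code of your own. Each camera call takes 0.05 s, during which the arm holds its last target.

TASK

The headlamp dust caps in the blue bin need curing: bring the empty orange carrier back along its guide, round the corner, until it is fully back at the loading end, and while it stands there lift every cap out of the bin and stack them all mouth-down, rim on the cap below, in one straight pile on the carrier's round plate. Then push the carrier round to the other end again, never lifting it out of the rails and with the pile still standing, until it is home against the red end stop between the lamp panels, and only then press the green start button fully and let go. Leave the spray can, the screwdriver and the headlamp alone.

Things in the scene. Friction and masses are not known exactly. Their poses are not given: they have to be found in the camera images.
- plate (a point): Centre of the top face of the carrier's front disc, the loading plate, 20 mm above the bench. The loose orange carrier (0.6 kg, 20 mm thick, slick underneath and at its edges) is two 80 mm discs, centres 110 mm apart, joined by a 36 mm wide waist. A steel boss on the plate (42 mm diameter at its foot, 38 at its top, 4 mm high) fits loosely in a cap's mouth. x points forward, from post to plate; z up
- post (a point): Point on the axis of the carrier's upright round black post, 60 mm above the bench. The post, 28 mm in diameter, reaches from 20 to 95 mm above the bench over the centre of the rear disc, 110 mm behind the plate's centre. x points forward, z up. At the start the carrier stands at the curing end, 2 to 35 mm short of the end stop
- track_load (a point): Loading end of the fixed L-shaped guide, on its centre line at bench height. The carrier slides on the bench between aluminium rails 14 mm high, 8 mm wide, 85 mm apart, closed 42 mm behind (+y of) this point, so the post is here when the carrier is fully back. In this frame (mm, z up) the centre line runs from (0, 0) straight to (0, -140), round a quarter circle about (120, -140) to (120, -260), straight to (270, -260)
- track_bend (a point): Centre of the guide's bend at bench height, (120, -140) mm in track_load's frame: there the centre line is a quarter circle of 120 mm radius about it, from heading -y to heading +x. Axes as track_load
- track_home (a point): Curing place, (270, -260) mm in track_load's frame, at bench height: where the plate's centre is when the carrier touches the red end stop (its face 40 mm farther along +x). Two white lamp panels, 170 mm tall, 80 mm long along x, flank it with 138 mm between them. The post is then 110 mm back, 40 mm past the bend. Axes as track_load
- bin: Loose blue open-topped bin, 230 x 230 mm outside, 50 mm high, walls and floor 5 mm, 0.95 kg; origin at the centre of its underside, z up. It holds the caps, standing mouth-down on its floor, one in each quarter, about 50 mm from the middle both ways
- start_top (a point): Top of the green start button (36 mm diameter), in the middle of a grey console 85 x 85 x 45 mm that stands in the inner corner of the guide; z up. Push straight down: travel 6 mm, sprung, about 5 N when fully down
- start (a joint): Travel of the start button, 0 (up) to 0.006 m (fully down); it springs back
- cap1_mid (a point): Dust cap 1, black, may be absent: round cup 60 mm in diameter, 36 mm high, wall 4 mm, 50 g. Point on its axis 18 mm from the mouth's rim; z points to the closed end (up when mouth-down). A yellow boss on the closed end, 4 mm high, 42 mm wide at its foot, fits loosely in the 52 mm mouth of the next cap, whose rim rests on the shoulder round it: a pile repeats every 36 mm
- cap2_mid (a point): Dust cap 2, grey, may be absent: round cup 60 mm in diameter, 36 mm high, wall 4 mm, 50 g. Point on its axis 18 mm from the mouth's rim; z points to the closed end (up when mouth-down). A yellow boss on the closed end, 4 mm high, 42 mm wide at its foot, fits loosely in the 52 mm mouth of the next cap, whose rim rests on the shoulder round it: a pile repeats every 36 mm
- cap3_mid (a point): Dust cap 3, black, may be absent: round cup 60 mm in diameter, 36 mm high, wall 4 mm, 50 g. Point on its axis 18 mm from the mouth's rim; z points to the closed end (up when mouth-down). A yellow boss on the closed end, 4 mm high, 42 mm wide at its foot, fits loosely in the 52 mm mouth of the next cap, whose rim rests on the shoulder round it: a pile repeats every 36 mm
- cap4_mid (a point): Dust cap 4, grey, may be absent: round cup 60 mm in diameter, 36 mm high, wall 4 mm, 50 g. Point on its axis 18 mm from the mouth's rim; z points to the closed end (up when mouth-down). A yellow boss on the closed end, 4 mm high, 42 mm wide at its foot, fits loosely in the 52 mm mouth of the next cap, whose rim rests on the shoulder round it: a pile repeats every 36 mm
- spray: Blue spray can, 56 mm diameter, 170 mm high, bystander, origin under its centre
- driver: Screwdriver with a red handle lying on the bench, bystander
- lamp: Black headlamp unit with a clear lens, about 150 x 190 x 110 mm, bystander, origin under its centre
Things that resemble listed ones, but are neither listed nor needed, are in the scene too. What is shaped like the part that bears cap1_mid but brown, purple or turquoise is not meant.

How it is judged:
By the outcome, as a careful person would: the job done as asked, in the order asked, and still so for the second after the job is handed in, with the robot touching nothing.
Of cap1, cap2, cap3, cap4 only 2 to 4 are there at a start; the rules pass over those that are not, and their reading is None.
At some moment in a run one of bin may be knocked a few centimetres aside while the robot is not near it.
Once in a run the grip may slacken for a moment while it holds something.
It also fails if it takes over 210 s, if anything falls off the work surface, if the arm or the gripper's body presses on something with over 40 N, if the wrist force passes 120 N, or if a joint passes its speed limit or range.

## Working session

There is one attempt and no reset: what is moved stays moved. The work goes in short steps, Python scripts to look and compute and a tool call to move; the robot and the scene stay as the last step left them, time stands still between calls to the robot, and variables do not carry over. Pictures are saved under pics/ and viewed, and the job is handed in when it is done.

Besides the shell and the picture viewer there is one more tool, called after "Request:" in YAML: its name, and indented under it one key for each argument. servo_tool: Moves the arm, as the interface text tells. Its arguments: {"type":"object","properties":{"plan":{"type":"array","items":{"type":"array","items":{"type":"array","items":{"type":"number"}}}},"force":{"type":"number"}},"required":["plan"]}

```bash
mkdir -p pics; ls; python3 - <<'E'
from station import r,cams
import cv2
print(r.get_state(), r.grasp_offset)
for n in ["side","top","wrist"]:
    c=cams.calibration(n); print(n,c)
    im=cams.camera(n); cv2.imwrite(f"pics/{n}0.png",im[:,:,::-1])
E
```

```text
pics
{'time_s': 0.0, 'qpos': array([ 9.48165668e-01,  2.59369979e-01,  1.53607031e+00, -1.72797236e-05,
        1.34800577e+00, -2.02811800e-01]), 'qvel': array([-0.00081892, -0.00038518,  0.00076239, -0.00124152,  0.00149181,
        0.00015756]), 'joint_torque': array([-2.19058245e-03, -4.46036911e+01, -2.90566832e+01, -6.81311485e-04,
        1.20113153e-02,  4.06852928e-05]), 'ee_pos': array([0.22383338, 0.50177819, 0.20966534]), 'eef_rot': array([-1.54730882,  0.32993591, -0.32878524]), 'wrist_force': array([-0.30349031,  0.72503058, -0.6260882 ]), 'ft_torque': array([0.00852978, 0.01126928, 0.0252878 ]), 'gripper_width': 0.08528351909123479} 0.0187
side {'K': array([[387.47148112,   0.        , 280.6352308 ],
       [  0.        , 387.47148112, 213.0475925 ],
       [  0.        ,   0.        ,   1.        ]]), 'camera_from_world': array([[ 0.98361843, -0.17966124, -0.01471788, -0.5048823 ],
       [ 0.12486474,  0.62017145,  0.77446509, -0.09820595],
       [-0.13001375, -0.76361588,  0.63244542, -1.35422724],
       [ 0.        ,  0.        ,  0.        ,  1.        ]])}
top 
[... 161 characters left out ...]
'camera_from_world': array([[ 0.01282073, -0.99988222,  0.0084361 , -0.02901315],
       [ 0.99535042,  0.01356719,  0.09535973, -0.51074678],
       [-0.09546295,  0.00717429,  0.99540713, -1.16126089],
       [ 0.        ,  0.        ,  0.        ,  1.        ]])}
wrist {'K': array([[295.34485409,   0.        , 277.9341843 ],
       [  0.        , 295.34485409, 207.65540749],
       [  0.        ,   0.        ,   1.        ]]), 'camera_from_world': array([[ 0.40761779,  0.9131516 , -0.00137416, -0.54940022],
       [-0.86897525,  0.38743481, -0.30785756,  0.03997896],
       [-0.28058823,  0.12668233,  0.95143147, -0.38044511],
       [ 0.        ,  0.        ,  0.        ,  1.        ]])}
```

View pics/top0.png

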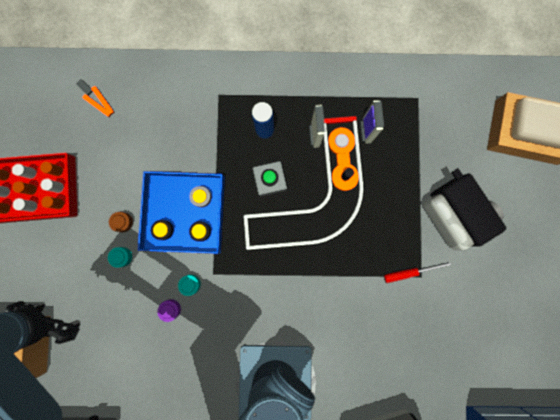

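View pics/side0.png

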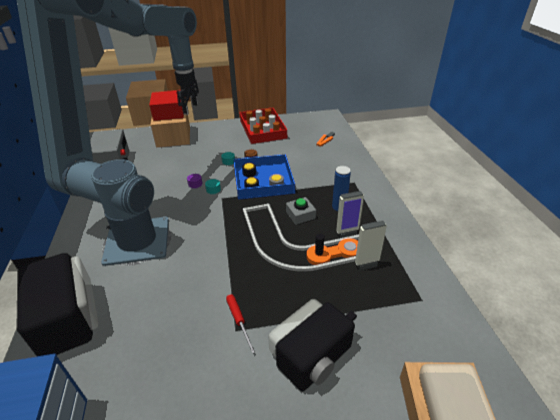

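View pics/wrist0.png

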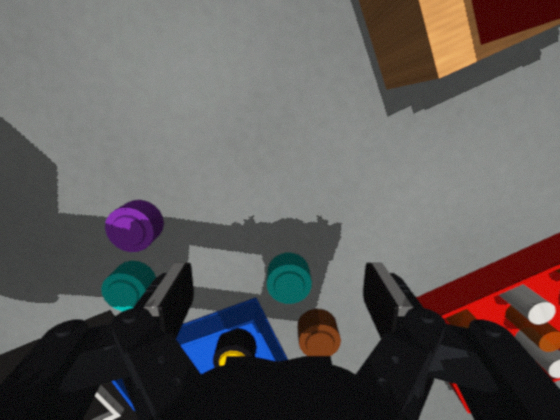

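```bash
cat > h.py <<'E'
from station import r,cams
import numpy as np, cv2
from scipy.spatial.transform import Rotation as Rot
def back(n,u,v,z,cal=None):
    c=cal or cams.calibration(n); K=c["K"]; T=c["camera_from_world"]
    u=np.atleast_1d(u).astype(float); v=np.atleast_1d(v).astype(float)
    d=np.stack([(u-K[0,2])/K[0,0],-(v-K[1,2])/K[1,1],-np.ones_like(u)],1)
    R=T[:3,:3]; o=-R.T@T[:3,3]; w=d@R
    t=(z-o[2])/w[:,2]
    return o+t[:,None]*w
def proj(n,P,cal=None):
    c=cal or cams.calibration(n); K=c["K"]; T=c["camera_from_world"]
    P=np.atleast_2d(P); p=P@T[:3,:3].T+T[:3,3]
    return np.stack([K[0,0]*p[:,0]/-p[:,2]+K[0,2],K[1,1]*p[:,1]/p[:,2]+K[1,2]],1)
E
python3 - <<'E'
from h import *
im=cv2.imread("pics/top0.png")
c=im[80:280,130:430]; cv2.imwrite("pics/tc.png",cv2.resize(c,(780,520),interpolation=cv2.INTER_CUBIC))
im=cv2.imread("pics/side0.png")
c=im[140:300,180:420]; cv2.imwrite("pics/sc.png",cv2.resize(c,(780,520),interpolation=cv2.INTER_CUBIC))
R=Rot.from_rotvec(r.get_state()["eef_rot"]).as_matrix(); print(R.round(3))
E
```

```text
[[ 0.913 -0.001  0.408]
 [-0.408 -0.001  0.913]
 [-0.    -1.    -0.001]]
```

View pics/tc.png

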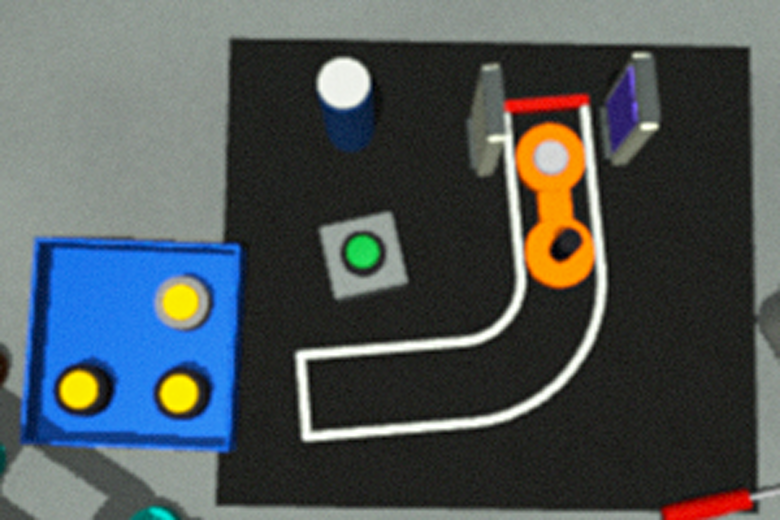

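View pics/sc.png

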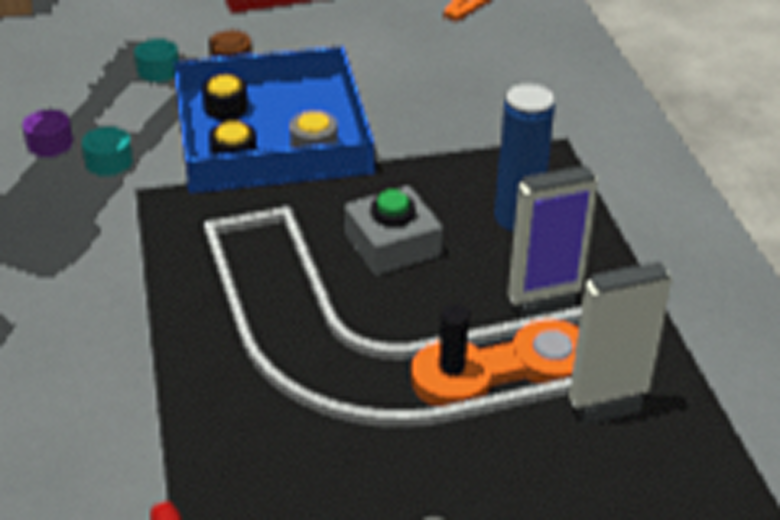

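```bash
cat > fit.py <<'E'
from h import *
from scipy.optimize import least_squares
im=cv2.imread("pics/top0.png").astype(int)
ys,xs=np.mgrid[0:420,0:560]
b,g,rr=im[...,0],im[...,1],im[...,2]
m=(np.min(im,2)>130)&(xs>238)&(xs<370)&(ys>125)&(ys<260)&(np.max(im,2)-np.min(im,2)<40)
m&=~((xs>245)&(xs<295)&(ys>155)&(ys<200)); m&=~((xs<328)&(ys<155)); m&=~((xs>300)&(ys<150)&(xs<358)&(xs>331)); m&=~((xs>358)&(ys<150))
v,u=np.nonzero(m)
P=back("top",u,v,0.0135)[:,:2]*1000
w=np.min(im,2)[m]-100.
def curve(off):
    # offset to the right (+) / left of travel
    a=[];s=np.linspace(45.5 if 1 else 0,-140,60); a+= [(-off,y) for y in s]
    t=np.linspace(0,np.pi/2,120); R=120+off
    a+=[(120-R*np.cos(q),-140-R*np.sin(q)) for q in t]
    a+=[(x,-260-off) for x in np.linspace(120,310,80)]
    return a
M=np.array(curve(46.5)+curve(-46.5)+[(x,46) for x in np.linspace(-46,46,40)])
from scipy.spatial import cKDTree
# dense
tree=cKDTree(M)
def res(p):
    c,s=np.cos(p[2]),np.sin(p[2]); Q=(P-p[:2])@np.array([[c,-s],[s,c]])
    return tree.query(Q)[0]
best=None
x0=back("top",261,231,0)[0][:2]*1000
for th in np.radians([-8,-4,0,4,8]):
    o=least_squares(res,[*x0,th],loss="soft_l1",f_scale=3,diff_step=1e-3)
    if best is None or o.cost<best.cost: best=o
p=best.x; print(len(u),p[:2],np.degrees(p[2]),np.median(res(p)),np.percentile(res(p),90))
np.save("track.npy",p)
c,s=np.cos(p[2]),np.sin(p[2])
def tw(q,z): return np.array([*(np.array([[c,-s],[s,c]])@np.array(q)+p[:2]),z])/1000
big=cv2.resize(im.astype(np.uint8)[80:280,130:430],(780,520),interpolation=cv2.INTER_CUBIC)
for q in M[::2]:
    a=(proj("top",tw(q,13.5))[0]-[130,80]+.5)*2.6; cv2.circle(big,(int(a[0]),int(a[1])),1,(0,255,0),-1)
cv2.imwrite("pics/fit.png",big)
# plate: grey boss, orange discs
def cen(mask,z):
    v,u=np.nonzero(mask); print(len(u),u.mean(),v.mean()); return back("top",u.mean(),v.mean(),z)[0]
roi=lambda a,b_,c_,d:(xs>=a)&(xs<b_)&(ys>=c_)&(ys<d)
boss=roi(333,352,130,150)&(np.abs(rr-b)<45)&(np.min(im,2)>110)
B=cen(boss,.024)*1000
R2=np.array([[c,s],[-s,c]])
print("boss",B,"track",R2@(B[:2]-p[:2]))
btn=roi(255,285,160,195)&(g>rr+50)&(g>b+40)
B=cen(btn,.051)*1000; print("btn",B,R2@(B[:2]-p[:2]))
yel=(rr>180)&(g>150)&(b<110)&roi(140,225,165,260)
n,l,st,ce=cv2.connectedComponentsWithStats(yel.astype(np.uint8))
for i in range(1,n):
    if st[i,4]>50: print("cap",st[i,4],ce[i],back("top",*ce[i],.045)[0]*1000)
E
python3 fit.py
```

```text
1287 [436.56331503  45.94912846] 5.3133379917813555 2.836423732787985 4.963073781074243
118 341.41525423728814 140.34745762711864
boss [ 709.52057108 -188.77054221   24.        ] track [ 250.0488041  -258.98761166]
138 268.963768115942 176.231884057971
btn [592.74261852  26.19786995  51.        ] [153.6792137  -34.12896612]
cap 158 [199.19620253 195.70886076] [533.64123528 228.03868166  45.        ]
cap 156 [159.75641026 229.44230769] [434.31055918 338.13767245  45.        ]
cap 159 [198.43396226 230.81132075] [431.83131662 226.84829537  45.        ]
```

View pics/fit.png

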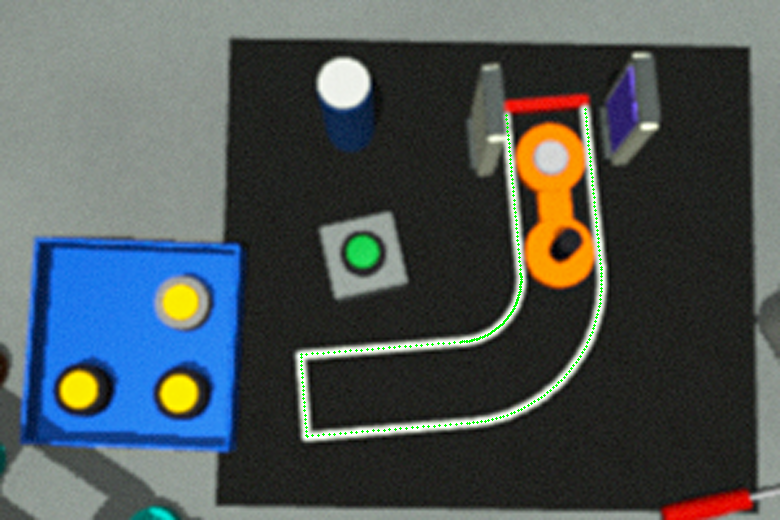

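```bash
cat >> h.py <<'E'
def track():
    p=np.load("track.npy"); c,s=np.cos(p[2]),np.sin(p[2]); return p,np.array([[c,-s],[s,c]])
def tw(q):
    p,R=track(); return R@np.array(q)+p[:2]
def cur():
    s=r.get_state(); R=Rot.from_rotvec(s["eef_rot"]).as_matrix()
    return s["ee_pos"]*1000,R,np.degrees(np.arctan2(R[1,2],R[0,2]))
def rel(targets,show=True):
    """targets (x,y,z mm, psi deg) -> rows"""
    p,R,psi=cur(); out=[]
    for x,y,z,ps in targets:
        c,s=np.cos(np.radians(ps)),np.sin(np.radians(ps))
        G=np.array([[s,0,c],[-c,0,s],[0,-1,0]])
        d=R.T@(np.array([x,y,z])-p); w=np.degrees(Rot.from_matrix(R.T@G).as_rotvec())
        out.append([*np.round(d,1),*np.round(w,1)]); 
        if show: print(out[-1])
    return out
def st():
    s=r.get_state();p,R,psi=cur();print("t",round(s["time_s"],2),"p",p.round(1),"psi",psi.round(1),"F",s["wrist_force"].round(1),"w",round(s["gripper_width"]*1000,1))
E
python3 - <<'E'
from h import *
print(tw((140,-259)),tw((0,0)),tw((0,-110)),tw((120,-140)))
st(); x,y=tw((140,-259)); rel([(x,y,200,5.3),(x,y,45,5.3)])
E
```

```text
[ 599.94577539 -198.97365866] [436.56331503  45.94912846] [446.749577   -63.57822003] [569.01202862 -82.33702929]
t 0.15 p [223.9 501.9 209.9] psi 65.9 F [ 0.5  0.  -0.2] w 85.5
[np.float64(629.1), np.float64(10.4), np.float64(-486.8), np.float64(0.1), np.float64(60.6), np.float64(0.0)]
[np.float64(629.1), np.float64(165.4), np.float64(-486.6), np.float64(0.1), np.float64(60.6), np.float64(0.0)]
```

Request:
servo_tool:
  plan:
    - [[629,0,-487,0,60.6,0,-1],[629,0,-487,0,60.6,0,-1],[629,0,-487,0,60.6,0,-1],[629,0,-487,0,60.6,0,-1],[629,0,-487,0,60.6,0,-1]]

```text
time_s: 0.78
ee_pos: [0.3722, 0.225, 0.2105]
eef_rot: [-1.301, 1.055, -1.055]
wrist_force: [1.2, 0.1, 0.1]
gripper_width: 0.0852
```

```bash
python3 - <<'E'
from h import *
st(); x,y=tw((140,-259)); rel([(x,y,200,5.3),(x,y,45,5.3)])
E
```

```text
t 0.78 p [372.2 225.  210.5] psi 11.9 F [1.2 0.1 0.1] w 85.2
[np.float64(461.8), np.float64(10.8), np.float64(135.5), np.float64(0.0), np.float64(6.6), np.float64(0.1)]
[np.float64(461.7), np.float64(165.8), np.float64(135.6), np.float64(0.0), np.float64(6.6), np.float64(0.1)]
```

Request:
servo_tool:
  plan:
    - [[462,0,135.5,0,6.6,0,-1],[462,0,135.5,0,6.6,0,-1],[462,0,135.5,0,6.6,0,-1],[462,0,135.5,0,6.6,0,-1],[462,0,135.5,0,6.6,0,-1]]

```text
time_s: 1.4
ee_pos: [0.5199, -0.0506, 0.2105]
eef_rot: [-1.252, 1.141, -1.141]
wrist_force: [1.2, 1.3, 0.2]
gripper_width: 0.0855
```

Request:
servo_tool:
  plan:
    - [[183,0,52.5,0,0,0,-1],[183,0,52.5,0,0,0,-1],[183,0,52.5,0,0,0,-1],[183,0,52.5,0,0,0,-1]]

```text
time_s: 1.9
ee_pos: [0.5893, -0.2324, 0.209]
eef_rot: [-1.251, 1.145, -1.144]
wrist_force: [-0.4, 0.4, -0.9]
gripper_width: 0.0852
```

```bash
python3 - <<'E'
from h import *
st(); x,y=tw((140,-259)); rel([(x,y,200,5.3),(x,y,45,5.3)])
im=cams.camera("wrist"); cv2.imwrite("pics/w1.png",im[:,:,::-1])
E
```

```text
t 1.9 p [ 589.3 -232.4  209. ] psi 5.0 F [-0.4  0.4 -0.9] w 85.2
[np.float64(-32.4), np.float64(8.9), np.float64(13.5), np.float64(0.1), np.float64(-0.3), np.float64(0.0)]
[np.float64(-32.5), np.float64(163.9), np.float64(13.8), np.float64(0.1), np.float64(-0.3), np.float64(0.0)]
```

View pics/w1.png

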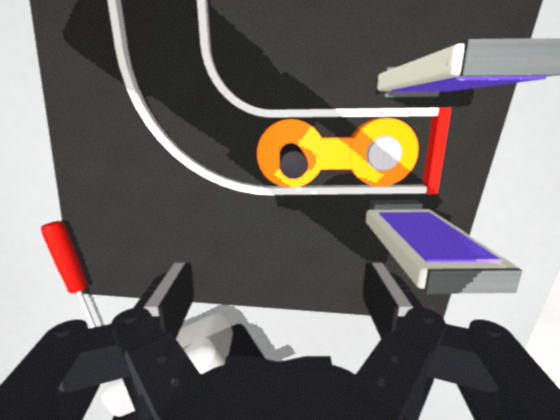

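```bash
python3 - <<'E'
from h import *
p,R=track()
f=lambda u,v,z: R.T@(back("wrist",u,v,z/1000)[0][:2]*1000-p[:2])
print("boss",f(385,153,24),"post top",f(295,163,95)); 
print("corner in top",f(440,112,14),"bot",f(428,190,14))
print(proj("wrist",np.array([[*tw((140,-259)),95],[*tw((140,-259)),20],[*tw((250,-259)),24],[*tw((310,-213.5)),14],[*tw((310,-306.5)),14]])/1000))
E
```

```text
boss [ 251.48582473 -256.33683732] post top [ 142.25725819 -256.02572981]
corner in top [ 313.55548645 -210.89638855] bot [ 313.82841572 -303.82382473]
[[292.57003958 166.14743434]
 [289.65031528 155.1850875 ]
 [383.48959174 155.29283907]
 [436.55687782 114.37551849]
 [424.62200188 192.07929729]]
```

Request:
servo_tool:
  plan:
    - [[-32,40,14,0,-0.3,0,-1],[-32,100,14,0,-0.3,0,-1],[-32,163,14,0,-0.3,0,-1],[-32,163,14,0,-0.3,0,-1],[-32,163,14,0,-0.3,0,-1]]

```text
time_s: 2.58
ee_pos: [0.6009, -0.1973, 0.0484]
eef_rot: [-1.253, 1.138, -1.14]
wrist_force: [1.0, -1.0, 1.0]
gripper_width: 0.0855
```

Request:
servo_tool:
  plan:
    - [[0,0,0,0,0,0,0.6],[0,0,0,0,0,0,0.6],[0,0,0,0,0,0,0.6],[0,0,0,0,0,0,0.6],[0,0,0,0,0,0,0.6]]
  force: 25

```text
time_s: 3.2
ee_pos: [0.6013, -0.1976, 0.0497]
eef_rot: [-1.253, 1.137, -1.141]
wrist_force: [-1.4, 0.0, 5.3]
gripper_width: 0.0269
```

```bash
python3 - <<'E'
from h import *
st()
p,R=track(); P=cur()[0]; print("track",R.T@(P[:2]-p[:2]))
im=cams.camera("wrist"); cv2.imwrite("pics/w2.png",im[:,:,::-1])
E
```

```text
t 3.2 p [ 601.3 -197.6   49.7] psi 5.4 F [-1.4  0.   5.3] w 26.9
track [ 141.48966531 -257.72875429]
```

View pics/w2.png

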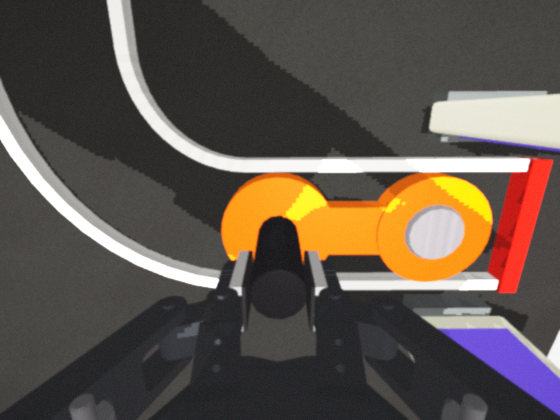

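```bash
cat >> h.py <<'E'
def cl(s):
    a=60*np.pi
    if s<=140: return np.array([0,-s]),-90.
    if s<=140+a:
        t=(s-140)/120; return np.array([120-120*np.cos(t),-140-120*np.sin(t)]),-90+np.degrees(t)
    return np.array([120+s-140-a,-260.]),0.
from scipy.optimize import brentq
def carrier(s):
    p=cl(s)[0]; s2=brentq(lambda q:np.linalg.norm(cl(q)[0]-p)-110,s+50,s+160); d=cl(s2)[0]-p
    return p,np.degrees(np.arctan2(d[1],d[0]))
def snow():
    p,R=track(); q=R.T@(cur()[0][:2]-p[:2])
    S=np.linspace(-5,372,3000); D=[np.linalg.norm(cl(s)[0]-q) for s in S]; i=int(np.argmin(D)); return S[i],q,q-cl(S[i])[0]
def plan(ss,z=None,off=(0,0)):
    P=cur()[0]; z=P[2] if z is None else z; th=np.degrees(track()[0][2])
    T=[]
    for s in ss:
        q,h=carrier(s); T.append((*(tw(q+np.array(off))),z,h+th))
    for a in rel(T,False): print("["+", ".join(str(float(v)) for v in a)+"]")
E
cat > g.py <<'E'
import sys
from h import *
st(); s,q,e=snow(); print("s",s.round(1),"q",q.round(1),"e",e.round(1))
a=[float(x) for x in sys.argv[1:]]
plan(a,49)
E
python3 g.py 342 330 317 303 289
```

```text
t 3.25 p [ 601.3 -197.6   49.7] psi 5.4 F [-0.7  1.5  5.3] w 26.7
s 350.0 q [ 141.5 -257.7] e [-0.   2.3]
[2.3, 0.7, -8.0, -0.1, 0.1, 0.1]
[2.2, 0.6, -20.0, -0.1, 0.1, 0.1]
[1.7, 0.6, -32.9, -0.1, 0.4, 0.1]
[-0.5, 0.6, -46.8, -0.1, 1.5, 0.1]
[-4.3, 0.6, -60.2, -0.1, 3.5, 0.1]
```

Request:
servo_tool:
  plan:
    - [[1.5,0,-8,0,0.1,0,0.6],[2,0,-20,0,0.1,0,0.6],[1.7,0,-33,0,0.4,0,0.6],[-0.5,0,-46.8,0,1.5,0,0.6],[-4.3,0,-60.2,0,3.5,0,0.6]]

```text
time_s: 3.88
ee_pos: [0.5399, -0.1991, 0.0497]
eef_rot: [-1.224, 1.184, -1.189]
wrist_force: [2.1, -0.7, -0.5]
gripper_width: 0.0271
```

```bash
python3 g.py 283 269 255 241 227
```

```text
t 3.88 p [ 539.9 -199.1   49.7] psi 1.8 F [ 2.1 -0.7 -0.5] w 27.1
s 288.0 q [  80.2 -253.5] e [-0.1 -0.3]
[-1.8, 0.7, -4.8, -0.1, 0.9, 0.1]
[-6.9, 0.7, -17.8, -0.1, 4.0, 0.1]
[-13.5, 0.6, -30.1, -0.1, 7.9, 0.1]
[-21.5, 0.6, -41.6, -0.1, 12.6, 0.1]
[-30.8, 0.6, -52.0, -0.1, 18.0, 0.1]
```

Request:
servo_tool:
  plan:
    - [[-4,0,-12,0,2.2,0,0.6],[-10,0,-24,0,5.5,0,0.6],[-17.5,0,-36,0,10,0,0.6],[-26,0,-47,0,15.2,0,0.6],[-35,0,-56,0,20.5,0,0.6]]

```text
time_s: 4.5
ee_pos: [0.4819, -0.1655, 0.0497]
eef_rot: [-1.034, 1.446, -1.451]
wrist_force: [2.3, -1.0, 0.2]
gripper_width: 0.0269
```

```bash
python3 g.py 207 193 179 165 151
```

```text
t 4.5 p [ 481.9 -165.5   49.7] psi -19.0 F [ 2.3 -1.   0.2] w 26.9
s 220.3 q [  25.5 -214.7] e [-0.3 -0.3]
[-7.2, 0.6, -11.3, -0.1, 6.4, 0.1]
[-15.6, 0.6, -22.4, -0.1, 13.1, 0.1]
[-25.3, 0.6, -32.5, -0.2, 19.8, 0.1]
[-36.0, 0.5, -41.5, -0.2, 26.5, 0.1]
[-47.8, 0.5, -49.1, -0.2, 33.2, 0.0]
```

Request:
servo_tool:
  plan:
    - [[-7.2,0,-11.3,0,6.4,0,0.6],[-15.6,0,-22.4,0,13.1,0,0.6],[-25.3,0,-32.5,0,19.8,0,0.6],[-36,0,-41.5,0,26.5,0,0.6],[-47.8,0,-49.1,0,33.2,0,0.6]]

```text
time_s: 5.12
ee_pos: [0.4506, -0.1043, 0.0497]
eef_rot: [-0.625, 1.84, -1.848]
wrist_force: [3.9, -2.6, -0.5]
gripper_width: 0.0272
```

```bash
python3 g.py 138 124 110 96 82
```

```text
t 5.12 p [ 450.6 -104.3   49.7] psi -52.5 F [ 3.9 -2.6 -0.5] w 27.2
s 150.9 q [   0.  -150.9] e [-0.5  0. ]
[-6.8, 0.7, -10.9, -0.2, 5.9, -0.0]
[-14.3, 0.6, -22.7, -0.2, 12.2, -0.0]
[-21.7, 0.6, -34.6, -0.2, 17.7, -0.0]
[-29.2, 0.5, -46.4, -0.2, 22.4, -0.1]
[-36.7, 0.5, -58.3, -0.2, 26.2, -0.1]
```

Request:
servo_tool:
  plan:
    - [[-6.8,0,-10.9,0,5.9,0,0.6],[-14.3,0,-22.7,0,12.2,0,0.6],[-21.7,0,-34.6,0,17.7,0,0.6],[-29.2,0,-46.4,0,22.4,0,0.6],[-36.7,0,-58.3,0,26.2,0,0.6]]

```text
time_s: 5.75
ee_pos: [0.4438, -0.0356, 0.0497]
eef_rot: [-0.203, 2.114, -2.123]
wrist_force: [1.6, -1.7, -0.8]
gripper_width: 0.0268
```

```bash
python3 g.py 68 52 36 22 14
```

```text
t 5.75 p [443.8 -35.6  49.7] psi -78.9 F [ 1.6 -1.7 -0.8] w 26.8
s 81.9 q [ -0.3 -81.9] e [-0.3 -0. ]
[-1.7, 0.6, -13.8, -0.3, 2.6, -0.1]
[-3.4, 0.5, -29.7, -0.3, 4.7, -0.1]
[-5.0, 0.5, -45.6, -0.3, 5.7, -0.1]
[-6.4, 0.4, -59.6, -0.3, 5.8, -0.1]
[-7.2, 0.4, -67.5, -0.3, 5.8, -0.1]
```

Request:
servo_tool:
  plan:
    - [[-1.7,0,-13.8,0,2.6,0,0.6],[-3.4,0,-29.7,0,4.7,0,0.6],[-5,0,-45.6,0,5.7,0,0.6],[-6.4,0,-59.6,0,5.8,0,0.6],[-7.2,0,-67.5,0,5.8,0,0.6]]

```text
time_s: 6.38
ee_pos: [0.4376, 0.0323, 0.0497]
eef_rot: [-0.098, 2.167, -2.178]
wrist_force: [0.4, -3.1, 3.4]
gripper_width: 0.027
```

```bash
python3 g.py 8 4 1 -1 -1
```

```text
t 6.38 p [437.6  32.3  49.7] psi -84.7 F [ 0.4 -3.1  3.4] w 27.0
s 13.6 q [ -0.3 -13.6] e [-0.3 -0. ]
[-0.3, 0.6, -5.6, -0.3, 0.0, -0.2]
[-0.3, 0.6, -9.6, -0.3, 0.0, -0.2]
[-0.3, 0.6, -12.6, -0.3, 0.0, -0.2]
[-0.3, 0.6, -14.6, -0.3, 0.0, -0.2]
[-0.3, 0.6, -14.6, -0.3, 0.0, -0.2]
```

Request:
servo_tool:
  plan:
    - [[-0.3,0,-5.6,0,0,0,0.6],[-0.3,0,-9.6,0,0,0,0.6],[-0.3,0,-12.6,0,0,0,0.6],[-0.3,0,-14,0,0,0,0.6],[-0.3,0,-14,0,0,0,0.6]]

```text
time_s: 7.0
ee_pos: [0.4367, 0.0464, 0.0497]
eef_rot: [-0.097, 2.167, -2.177]
wrist_force: [0.5, -2.8, 3.6]
gripper_width: 0.027
```

```bash
python3 g.py -2 -4; python3 - <<'E'
from h import *
im=cams.camera("wrist"); cv2.imwrite("pics/w3.png",im[:,:,::-1])
E
```

```text
t 7.0 p [436.7  46.4  49.7] psi -84.7 F [ 0.5 -2.8  3.6] w 27.0
s -0.5 q [0.2 0.4] e [ 0.2 -0. ]
[0.2, 0.6, -1.6, -0.3, 0.0, -0.2]
[0.2, 0.6, -3.6, -0.3, 0.0, -0.2]
```

View pics/w3.png

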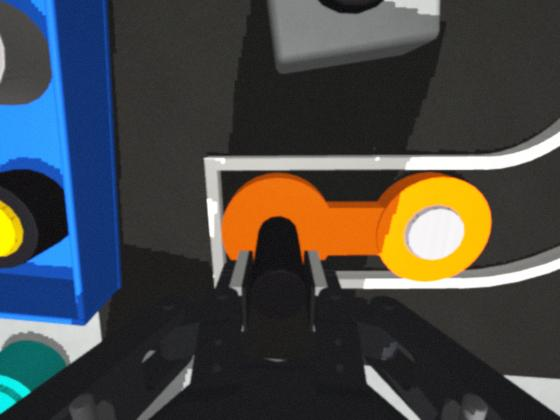

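Nearly at the end; push until contact.

Request:
servo_tool:
  plan:
    - [[0,0,-1,0,0,0,0.6],[0,0,-2,0,0,0,0.6],[0,0,-3,0,0,0,0.6],[0,0,-3,0,0,0,0.6]]

```text
time_s: 7.55
ee_pos: [0.4367, 0.0482, 0.0498]
eef_rot: [-0.098, 2.164, -2.179]
wrist_force: [-0.4, -8.6, 5.2]
gripper_width: 0.0271
```

```bash
python3 g.py -2 -4; python3 - <<'E'
from h import *
im=cams.camera("wrist"); cv2.imwrite("pics/w3.png",im[:,:,::-1])
E
```

```text
t 7.55 p [436.7  48.2  49.8] psi -84.6 F [-0.4 -8.6  5.2] w 27.1
s -2.2 q [0.3 2.2] e [ 0.3 -0. ]
[0.3, 0.8, 0.2, -0.4, 0.1, -0.2]
[0.3, 0.8, -1.8, -0.4, 0.1, -0.2]
```

View pics/w3.png

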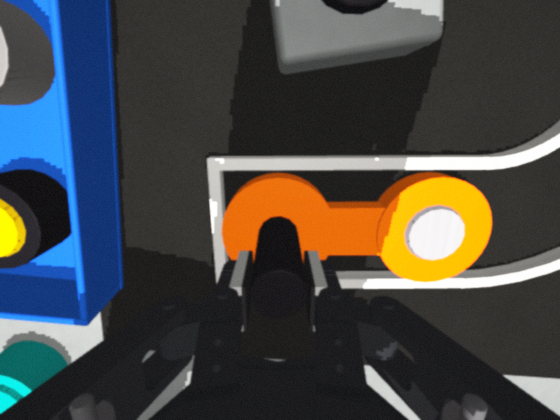

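Request:
servo_tool:
  plan:
    - [[0,0,0.5,0,0,0,-1],[0,0,0.5,0,0,0,-1],[0,0,0.5,0,0,0,-1],[0,-60,0.5,0,0,0,-1],[0,-120,0.5,0,0,0,-1]]

```text
time_s: 8.22
ee_pos: [0.4354, 0.0488, 0.1705]
eef_rot: [-0.101, 2.166, -2.179]
wrist_force: [0.8, -0.9, -0.1]
gripper_width: 0.0855
```

```bash
python3 - <<'E'
from h import *
st(); print("expected plate",tw((0,-108)))
im=cams.camera("wrist"); cv2.imwrite("pics/w4.png",im[:,:,::-1]); print(cams.calibration("wrist")["camera_from_world"].tolist())
im=cams.camera("top"); cv2.imwrite("pics/t4.png",im[:,:,::-1])
E
```

```text
t 8.22 p [435.4  48.8 170.5] psi -84.6 F [ 0.8 -0.9 -0.1] w 85.5
expected plate [446.56437224 -61.5868137 ]
[[0.09397732477470422, -0.9955297012265427, 0.009427428280405731, 0.005375019986512718], [0.9521533291720063, 0.08710851588320774, -0.29294392672880504, -0.39558510759975085], [0.29081317056635575, 0.036506443765688665, 0.9560831446002637, -0.48065629911937097], [0.0, 0.0, 0.0, 1.0]]
```

View pics/w4.png

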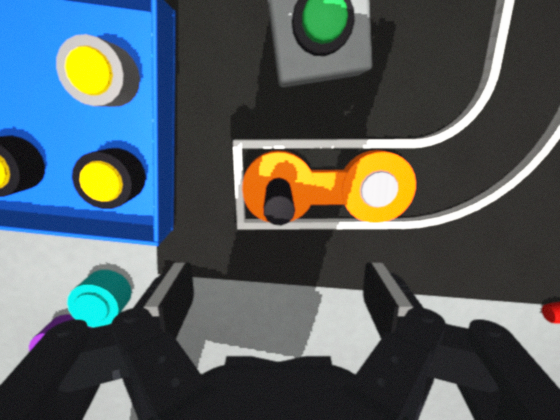

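View pics/t4.png

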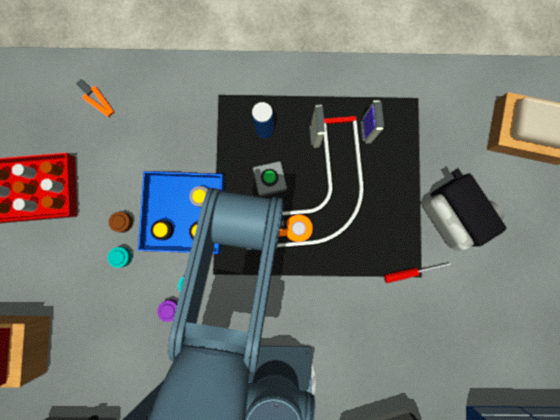

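```bash
cat >> h.py <<'E'
def yellow(n,im,z=.045,mn=40):
    hsv=cv2.cvtColor(im,cv2.COLOR_RGB2HSV)
    m=cv2.inRange(hsv,(25,120,110),(34,255,255))
    k,l,s,c=cv2.connectedComponentsWithStats(m)
    o=[]
    for i in range(1,k):
        if s[i,4]>mn:
            e=cv2.minEnclosingCircle(np.argwhere(l==i)[:,::-1].astype(np.float32))
            o.append((s[i,4],c[i].round(1),np.round(e[0],1),round(e[1],1),(back(n,*e[0],z)[0]*1000).round(1),(back(n,*c[i],z)[0]*1000).round(1)))
    return o
E
python3 - <<'E'
from h import *
im=cams.camera("wrist")
for o in yellow("wrist",im): print(*o)
im=im.astype(int)
ys,xs=np.mgrid[0:420,0:560]
m=(np.min(im,2)>150)&(xs>350)&(xs<410)&(ys>160)&(ys<215)&(np.ptp(im,axis=2)<60)
v,u=np.nonzero(m); print(len(u),u.mean(),v.mean(),back("wrist",u.mean(),v.mean(),.024)*1000)
g=(im[...,1]>im[...,0]+50)&(im[...,1]>im[...,2]+40)&(ys<60)&(xs>280)
v,u=np.nonzero(g); print(len(u),u.mean(),v.mean(),back("wrist",u.mean(),v.mean(),.051)*1000)
E
```

```text
1621 [92.1 79.3] [92.  79.5] 25.2 [531.  226.1  45. ] [531.1 226.1  45. ]
278 [  4.4 178.1] [  0.5 177. ] 16.0 [431.5 324.6  45. ] [430.7 321.   45. ]
835 [293.8 175.6] [294.6 178.2] 36.0 [457.3  32.5  45. ] [459.8  33.5  45. ]
1186 [102.4 186.8] [102.7 186.5] 21.1 [431.1 224.5  45. ] [430.7 224.8  45. ]
959 375.14285714285717 193.67049009384775 [[444.15722807 -59.36607481  24.        ]]
1716 321.18706293706293 27.685897435897434 [[590.55734588  24.78189919  51.        ]]
```

```bash
python3 - <<'E'
from h import *
st(); rel([(431,225.5,150,-45)])
E
```

```text
t 8.38 p [438.6  48.5 173. ] psi -84.6 F [ 0.   0.3 -0.3] w 85.5
[np.float64(-8.8), np.float64(21.6), np.float64(-177.2), np.float64(-0.7), np.float64(-39.6), np.float64(-0.4)]
```

Request:
servo_tool:
  plan:
    - [[-8.8,20,-177,0,-39.6,0,-1],[-8.8,20,-177,0,-39.6,0,-1],[-8.8,20,-177,0,-39.6,0,-1],[-8.8,20,-177,0,-39.6,0,-1],[-8.8,20,-177,0,-39.6,0,-1]]

```text
time_s: 9.0
ee_pos: [0.4295, 0.2258, 0.1499]
eef_rot: [-0.725, 1.748, -1.768]
wrist_force: [1.2, -0.9, 0.5]
gripper_width: 0.0856
```

```bash
cat > look.py <<'E'
import sys
from h import *
st(); cal=cams.calibration("wrist"); im=cams.camera("wrist"); cv2.imwrite(sys.argv[1],im[:,:,::-1])
z=float(sys.argv[2]) if len(sys.argv)>2 else .045
for a,c,e,rad,w1,w2 in yellow("wrist",im,z): print(a,c,rad,w1,w2)
E
python3 look.py pics/w5.png
```

```text
t 9.0 p [429.5 225.8 149.9] psi -45.0 F [ 1.2 -0.9  0.5] w 85.6
1775 [188.4 107.2] 25.1 [435.3 337.7  45. ] [435.5 337.7  45. ]
1430 [358.8 115.5] 22.5 [534.9 227.7  45. ] [534.6 228.3  45. ]
1065 [275.8 196.5] 20.1 [431.8 228.   45. ] [431.6 228.2  45. ]
```

View pics/w5.png

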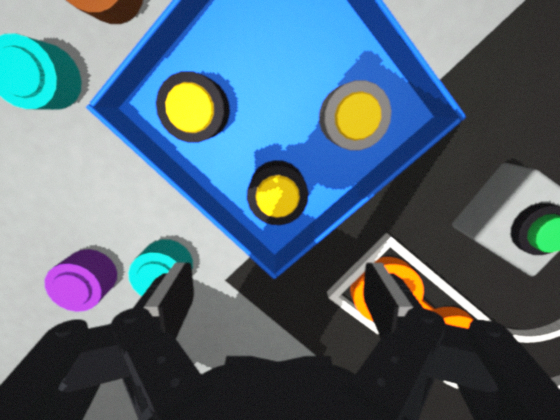

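```bash
python3 - <<'E'
from h import *
st(); rel([(431.8,227.5,60,-45),(431.8,227.5,7,-45)])
E
```

```text
t 9.05 p [429.9 225.3 150.3] psi -45.1 F [ 0.2  0.1 -0.5] w 85.4
[np.float64(-2.8), np.float64(90.3), np.float64(-1.3), np.float64(-0.7), np.float64(-0.1), np.float64(-0.0)]
[np.float64(-2.8), np.float64(143.3), np.float64(-1.9), np.float64(-0.7), np.float64(-0.1), np.float64(-0.0)]
```

Request:
servo_tool:
  plan:
    - [[-2.8,45,-1,-0.7,0,0,-1],[-2.8,90,-1.3,-0.7,0,0,-1],[-2.8,130,-1.9,-0.7,0,0,-1],[-2.8,143,-1.9,-0.7,0,0,-1],[-2.8,143,-1.9,-0.7,0,0,-1]]

```text
time_s: 9.68
ee_pos: [0.4316, 0.2269, 0.007]
eef_rot: [-0.727, 1.764, -1.763]
wrist_force: [0.1, 0.5, 0.2]
gripper_width: 0.0855
```

Request:
servo_tool:
  plan:
    - [[0,0,0,0,0,0,0.2],[0,0,0,0,0,0,0.2],[0,0,0,0,0,0,0.2],[0,0,0,0,0,0,0.2]]
  force: 35

```text
time_s: 10.18
ee_pos: [0.4331, 0.2271, 0.0089]
eef_rot: [-0.723, 1.762, -1.762]
wrist_force: [-0.3, -1.2, 6.4]
gripper_width: 0.0583
```

```bash
python3 look.py pics/w6.png
```

```text
t 10.18 p [433.1 227.1   8.9] psi -45.3 F [-0.3 -1.2  6.4] w 58.3
7523 [ 89.8 110.1] 55.1 [435.7 337.7  45. ] [435.2 338.1  45. ]
6088 [443.7 125.6] 49.0 [534.1 230.2  45. ] [533.9 229.8  45. ]
2490 [279.3 278.1] 36.8 [433.4 227.3  45. ] [434.2 227.6  45. ]
```

View pics/w6.png

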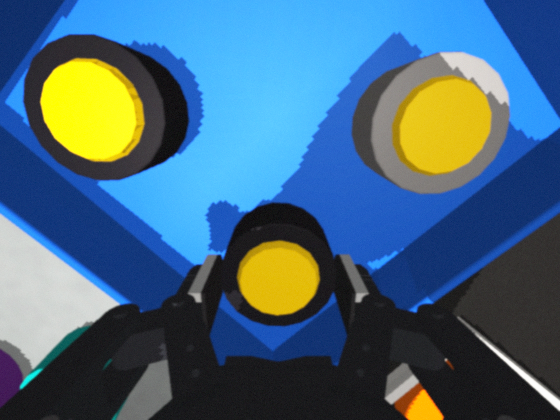

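Request:
servo_tool:
  plan:
    - [[0,-20,0,0,0,0,0.2],[0,-60,0,0,0,0,0.2],[0,-110,0,0,0,0,0.2],[0,-130,0,0,0,0,0.2],[0,-130,0,0,0,0,0.2]]

```text
time_s: 10.85
ee_pos: [0.4344, 0.2275, 0.1416]
eef_rot: [-0.716, 1.76, -1.761]
wrist_force: [0.5, 1.1, -1.0]
gripper_width: 0.058
```

```bash
python3 look.py pics/w7.png; python3 -c "
from h import *
rel([(405,-103,140,-45)])"
```

```text
t 10.85 p [434.4 227.5 141.6] psi -45.3 F [ 0.5  1.1 -1. ] w 58.0
1830 [184.5 114.2] 25.5 [433.4 337.3  45. ] [433.7 337.3  45. ]
1518 [358.7 121.9] 23.2 [532.1 229.3  45. ] [532.2 229.1  45. ]
2302 [279.2 276.8] 36.6 [376.6 169.9  45. ] [380.  172.5  45. ]
[np.float64(252.4), np.float64(-0.7), np.float64(214.7), np.float64(-0.1), np.float64(-0.3), np.float64(-0.2)]
```

Cap held. Go to the vantage near the plate.

Request:
servo_tool:
  plan:
    - [[252,0,215,0,0,0,0.2],[252,0,215,0,0,0,0.2],[252,0,215,0,0,0,0.2],[252,0,215,0,0,0,0.2],[252,0,215,0,0,0,0.2]]

```text
time_s: 11.52
ee_pos: [0.4058, -0.0859, 0.1382]
eef_rot: [-0.721, 1.763, -1.761]
wrist_force: [1.3, -0.1, -0.4]
gripper_width: 0.0581
```

Request:
servo_tool:
  plan:
    - [[18,0,15,0,0,0,0.2],[18,0,15,0,0,0,0.2]]

```text
time_s: 11.78
ee_pos: [0.4025, -0.1104, 0.1368]
eef_rot: [-0.72, 1.768, -1.762]
wrist_force: [0.1, 1.0, 1.1]
gripper_width: 0.0582
```

```bash
python3 look.py pics/w8.png
```

```text
t 11.78 p [ 402.5 -110.4  136.8] psi -45.5 F [0.1 1.  1.1] w 58.2
871 [225.2  86.2] 26.1 [441.4 -11.6  45. ] [443.3  -9.   45. ]
684 [302. 129.] 26.6 [458.8 -76.   45. ] [463.6 -77.   45. ]
294 [284.2 281.9] 31.4 [ 351.8 -166.5   45. ] [ 349.6 -169.6   45. ]
364 [263.4 302.1] 18.4 [ 319.8 -169.2   45. ] [ 318.2 -171.2   45. ]
```

View pics/w8.png

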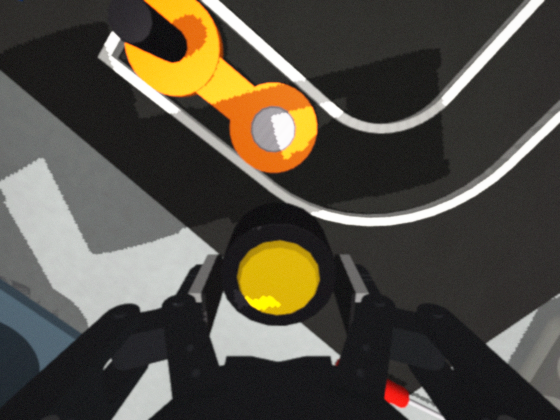

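```bash
cat > boss.py <<'E'
from h import *
im=cv2.imread("pics/w8.png"); hsv=cv2.cvtColor(im,cv2.COLOR_BGR2HSV)
m=((hsv[...,1]<90)&(hsv[...,2]>80)).astype(np.uint8); z=np.zeros_like(m); z[100:158,245:302]=m[100:158,245:302]
cn=max(cv2.findContours(z,0,1)[0],key=cv2.contourArea); h=cv2.convexHull(cn); e=cv2.fitEllipse(h)
print(e, back("wrist",*e[0],.022)*1000, "model",tw((0,-108)))
st()
E
python3 boss.py
```

```text
((272.89227294921875, 128.72076416015625), (43.57941436767578, 45.150638580322266), 170.88111877441406) [[445.52717186 -59.92041552  22.        ]] model [446.56437224 -61.5868137 ]
t 11.82 p [ 402.6 -109.1  136.9] psi -45.4 F [-0.   0.4 -0.7] w 57.8
```

```bash
python3 -c "
from h import *
rel([(446.2,-61,100,-45),(446.2,-61,60,-45),(446.2,-61,27,-45)])"
```

```text
[np.float64(-64.7), np.float64(37.2), np.float64(-3.6), np.float64(0.1), np.float64(-0.4), np.float64(-0.2)]
[np.float64(-64.6), np.float64(77.2), np.float64(-3.5), np.float64(0.1), np.float64(-0.4), np.float64(-0.2)]
[np.float64(-64.5), np.float64(110.2), np.float64(-3.4), np.float64(0.1), np.float64(-0.4), np.float64(-0.2)]
```

Request:
servo_tool:
  plan:
    - [[-40,10,-2,0,-0.4,0,0.2],[-64.6,37,-3.6,0,-0.4,0,0.2],[-64.6,70,-3.5,0,-0.4,0,0.2],[-64.6,90,-3.5,0,-0.4,0,0.2],[-64.6,100,-3.5,0,-0.4,0,0.2]]

```text
time_s: 12.45
ee_pos: [0.445, -0.0587, 0.0357]
eef_rot: [-0.73, 1.764, -1.753]
wrist_force: [0.1, 0.3, -0.5]
gripper_width: 0.0583
```

```bash
python3 -c "
from h import *
st()
rel([(446.2,-61,26,-45),(446.2,-61,23.5,-45)])"
```

```text
t 12.45 p [445.  -58.7  35.7] psi -44.9 F [ 0.1  0.3 -0.5] w 58.3
[np.float64(0.8), np.float64(9.7), np.float64(2.5), np.float64(0.3), np.float64(0.1), np.float64(-0.2)]
[np.float64(0.8), np.float64(12.2), np.float64(2.5), np.float64(0.3), np.float64(0.1), np.float64(-0.2)]
```

Request:
servo_tool:
  plan:
    - [[0.8,4,2.5,0.3,0,0,0.2],[0.8,8,2.5,0.3,0,0,0.2],[0.8,11,2.5,0.3,0,0,0.2],[0.8,12.2,2.5,0.3,0,0,0.2],[0.8,12.2,2.5,0.3,0,0,0.2]]

```text
time_s: 13.08
ee_pos: [0.4465, -0.0612, 0.024]
eef_rot: [-0.727, 1.759, -1.757]
wrist_force: [-1.7, 0.4, 3.6]
gripper_width: 0.0578
```

```bash
python3 look.py pics/w9.png .06
```

```text
t 13.07 p [446.5 -61.2  24. ] psi -44.9 F [-1.7  0.4  3.6] w 57.8
2419 [165.6 103. ] 59.3 [469.6  33.   60. ] [472.   29.7  60. ]
4289 [278.9 278.4] 39.1 [447.3 -60.5  60. ] [447.3 -60.7  60. ]
```

View pics/w9.png

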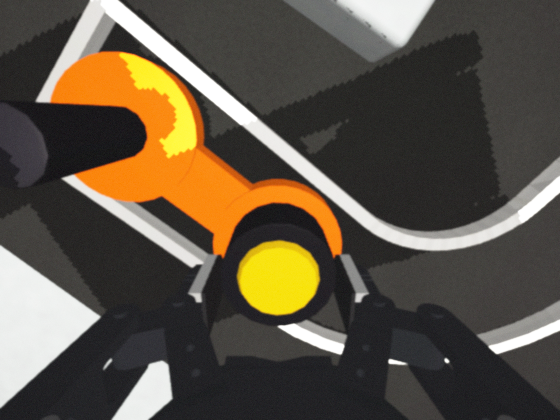

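Request:
servo_tool:
  plan:
    - [[0,0,0,0,0,0,-1],[0,0,0,0,0,0,-1],[0,0,0,0,0,0,-1],[0,-60,0,0,0,0,-1],[0,-120,0,0,0,0,-1]]

```text
time_s: 13.75
ee_pos: [0.4454, -0.0611, 0.1447]
eef_rot: [-0.729, 1.761, -1.756]
wrist_force: [1.3, -0.4, -0.4]
gripper_width: 0.0852
```

Request:
servo_tool:
  plan:
    - [[30,-10,0,0,0,0,-1],[60,-10,0,0,0,0,-1],[60,-10,0,0,0,0,-1]]

```text
time_s: 14.12
ee_pos: [0.4021, -0.1044, 0.1548]
eef_rot: [-0.727, 1.762, -1.758]
wrist_force: [0.1, 0.2, 0.5]
gripper_width: 0.0854
```

```bash
python3 look.py pics/w10.png .06; python3 -c "
from h import *
im=cams.camera('top'); cv2.imwrite('pics/t10.png',im[:,:,::-1])
rel([(534,229,150,-45)])"
```

```text
t 14.12 p [ 402.1 -104.4  154.8] psi -45.0 F [0.1 0.2 0.5] w 85.4
530 [204.9  84. ] 25.8 [432.3  13.7  60. ] [432.3   9.5  60. ]
699 [232.2  88.2] 23.3 [443.7 -10.6  60. ] [445.6  -8.3  60. ]
1599 [279.8 134.7] 23.6 [446.7 -61.2  60. ] [447.  -61.8  60. ]
[np.float64(-327.7), np.float64(5.6), np.float64(-142.6), np.float64(0.1), np.float64(0.0), np.float64(-0.1)]
```

View pics/w10.png

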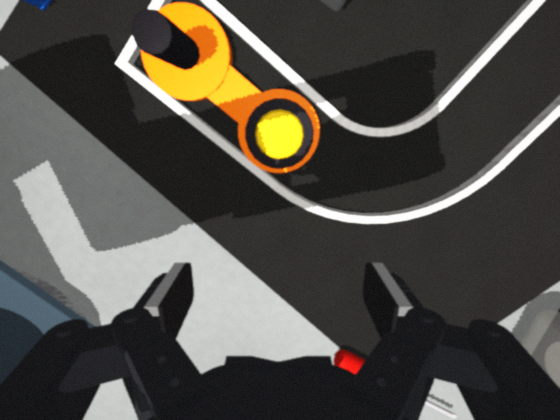

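Request:
servo_tool:
  plan:
    - [[-328,5,-143,0,0,0,-1],[-328,5,-143,0,0,0,-1],[-328,5,-143,0,0,0,-1],[-328,5,-143,0,0,0,-1],[-328,5,-143,0,0,0,-1]]

```text
time_s: 14.85
ee_pos: [0.5178, 0.1904, 0.1506]
eef_rot: [-0.729, 1.761, -1.756]
wrist_force: [0.5, -0.3, 0.3]
gripper_width: 0.0855
```

```bash
python3 -c "
from h import *
st()
rel([(533,229,150,-45)])"
```

```text
t 14.85 p [517.8 190.4 150.6] psi -44.9 F [ 0.5 -0.3  0.3] w 85.5
[np.float64(-38.1), np.float64(0.7), np.float64(-16.5), np.float64(0.1), np.float64(0.1), np.float64(-0.1)]
```

Request:
servo_tool:
  plan:
    - [[-38,0,-16.5,0,0,0,-1],[-38,0,-16.5,0,0,0,-1],[-38,0,-16.5,0,0,0,-1]]

```text
time_s: 15.22
ee_pos: [0.5323, 0.2294, 0.1499]
eef_rot: [-0.732, 1.761, -1.756]
wrist_force: [-0.8, 0.1, -0.3]
gripper_width: 0.0853
```

```bash
python3 look.py pics/w11.png
```

```text
t 15.22 p [532.3 229.4 149.9] psi -44.8 F [-0.8  0.1 -0.3] w 85.3
1351 [123.4 190.9] 22.4 [435.5 337.6  45. ] [435.3 337.7  45. ]
1151 [279.  198.7] 20.2 [534.1 229.5  45. ] [533.6 229.   45. ]
```

View pics/w11.png

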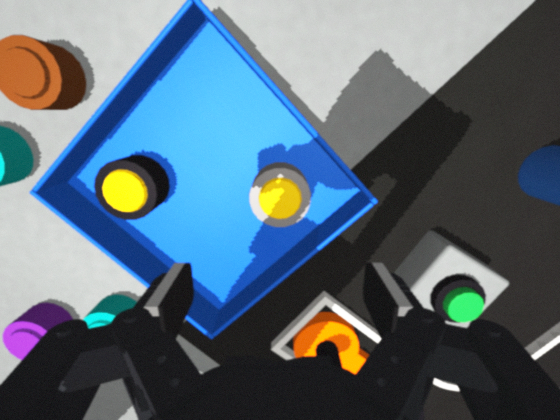

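Request:
servo_tool:
  plan:
    - [[-0.9,45,1.2,0,0,0,-1],[-0.9,90,1.2,0,0,0,-1],[-0.9,130,1.2,0,0,0,-1],[-0.9,143,1.2,0,0,0,-1],[-0.9,143,1.2,0,0,0,-1]]

```text
time_s: 15.9
ee_pos: [0.5335, 0.228, 0.0071]
eef_rot: [-0.73, 1.763, -1.757]
wrist_force: [0.2, -0.3, 2.4]
gripper_width: 0.0853
```

Request:
servo_tool:
  plan:
    - [[0,0,0,0,0,0,0.2],[0,0,0,0,0,0,0.2],[0,0,0,0,0,0,0.2],[0,0,0,0,0,0,0.2]]
  force: 35

```text
time_s: 16.4
ee_pos: [0.5351, 0.2281, 0.0095]
eef_rot: [-0.727, 1.76, -1.757]
wrist_force: [-0.7, -1.3, 5.5]
gripper_width: 0.058
```

```bash
python3 look.py pics/w12.png
```

```text
t 16.4 p [535.1 228.1   9.5] psi -45.0 F [-0.7 -1.3  5.5] w 58.0
479 [  5.1 275.1] 24.5 [440.9 327.   45. ] [441.8 324.9  45. ]
```

View pics/w12.png

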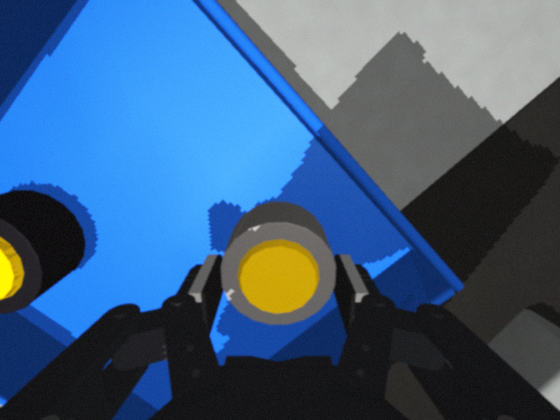

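Request:
servo_tool:
  plan:
    - [[0,-20,0,0,0,0,0.2],[0,-60,0,0,0,0,0.2],[0,-110,0,0,0,0,0.2],[0,-130,0,0,0,0,0.2],[0,-130,0,0,0,0,0.2]]

```text
time_s: 17.08
ee_pos: [0.5365, 0.2283, 0.1426]
eef_rot: [-0.72, 1.757, -1.756]
wrist_force: [0.4, 0.6, -1.0]
gripper_width: 0.0579
```

```bash
python3 -c "
from h import *
st()
rel([(446.8,-61.4,135,-45)])"
```

```text
t 17.07 p [536.5 228.3 142.6] psi -44.9 F [ 0.4  0.6 -1. ] w 57.9
[np.float64(268.5), np.float64(5.8), np.float64(141.1), np.float64(-0.2), np.float64(0.1), np.float64(-0.5)]
```

Request:
servo_tool:
  plan:
    - [[50,4,26,0,0,0,0.2],[105,5,55,0,0,-0.3,0.2],[160,6,84,0,0,-0.5,0.2],[210,6,110,0,0,-0.5,0.2],[240,6,126,0,0,-0.5,0.2]]

```text
time_s: 17.7
ee_pos: [0.4544, -0.0324, 0.134]
eef_rot: [-0.729, 1.759, -1.763]
wrist_force: [0.2, -0.5, -0.4]
gripper_width: 0.058
```

```bash
python3 look.py pics/w13.png; python3 -c "
from h import *
rel([(446.8,-61.4,135,-45),(446.8,-61.4,75,-45)])"
```

```text
t 17.7 p [454.4 -32.4 134. ] psi -45.0 F [ 0.2 -0.5 -0.4] w 58.0
1729 [193.8 126.8] 40.5 [445.9  49.6  45. ] [452.6  61.4  45. ]
4012 [278.1 278.9] 38.2 [400.8 -88.4  45. ] [400.3 -88.9  45. ]
[np.float64(23.6), np.float64(-1.0), np.float64(13.7), np.float64(-0.1), np.float64(-0.1), np.float64(0.2)]
[np.float64(23.4), np.float64(59.0), np.float64(13.5), np.float64(-0.1), np.float64(-0.1), np.float64(0.2)]
```

View pics/w13.png

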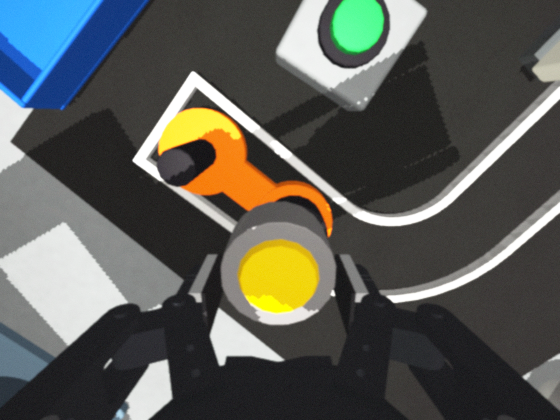

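Request:
servo_tool:
  plan:
    - [[15,0,9,0,0,0,0.2],[23.4,0,13.6,0,0,0,0.2],[23.4,25,13.6,0,0,0,0.2],[23.4,45,13.5,0,0,0,0.2],[23.4,59,13.5,0,0,0,0.2]]

```text
time_s: 18.38
ee_pos: [0.4463, -0.0607, 0.0738]
eef_rot: [-0.732, 1.759, -1.764]
wrist_force: [-0.0, 0.1, -0.6]
gripper_width: 0.0581
```

```bash
python3 -c "
from h import *
st()
rel([(446.8,-61.4,60,-45)])"
```

```text
t 18.38 p [446.3 -60.7  73.8] psi -45.0 F [-0.   0.1 -0.6] w 58.1
[np.float64(0.1), np.float64(13.8), np.float64(0.9), np.float64(-0.1), np.float64(-0.0), np.float64(0.2)]
```

Request:
servo_tool:
  plan:
    - [[0.1,4,0.9,0,0,0,0.2],[0.1,8,0.9,0,0,0,0.2],[0.1,11,0.9,0,0,0,0.2],[0.1,13.5,0.9,0,0,0,0.2],[0.1,13.5,0.9,0,0,0,0.2]]

```text
time_s: 19.0
ee_pos: [0.4471, -0.0616, 0.0606]
eef_rot: [-0.732, 1.758, -1.764]
wrist_force: [0.5, -0.5, -1.0]
gripper_width: 0.0579
```

```bash
python3 look.py pics/w14.png .096;  python3 -c "
from h import *
im=cams.camera('side'); cv2.imwrite('pics/s14.png',cv2.resize(im[140:300,180:420,::-1],(780,520)))"
```

```text
t 19.0 p [447.1 -61.6  60.6] psi -45.0 F [ 0.5 -0.5 -1. ] w 57.9
3564 [158.6  99.7] 58.9 [469.1  31.4  96. ] [472.   32.2  96. ]
4092 [278.6 278.1] 38.5 [448.4 -60.2  96. ] [447.9 -60.9  96. ]
```

View pics/s14.png

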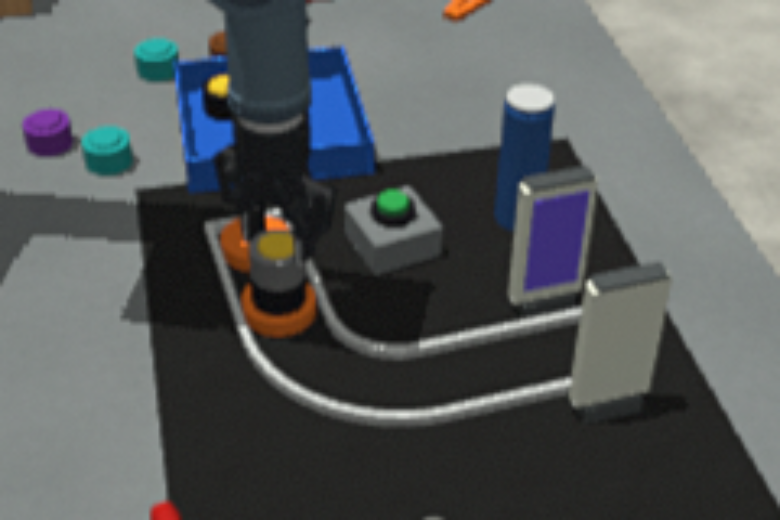

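Not yet in contact; lower slightly until force shows.

Request:
servo_tool:
  plan:
    - [[0,0.7,0,0,0,0,0.2],[0,1.4,0,0,0,0,0.2],[0,1.4,0,0,0,0,0.2]]

```text
time_s: 19.48
ee_pos: [0.4472, -0.0617, 0.0604]
eef_rot: [-0.731, 1.758, -1.764]
wrist_force: [-3.2, 1.3, 13.0]
gripper_width: 0.0581
```

Request:
servo_tool:
  plan:
    - [[0,-0.5,0,0,0,0,-1],[0,-0.5,0,0,0,0,-1],[0,-0.5,0,0,0,0,-1],[0,-50,0,0,0,0,-1],[0,-90,0,0,0,0,-1]]

```text
time_s: 20.1
ee_pos: [0.4471, -0.0612, 0.1513]
eef_rot: [-0.732, 1.759, -1.764]
wrist_force: [0.6, -0.3, 0.1]
gripper_width: 0.0855
```

Request:
servo_tool:
  plan:
    - [[30,0,0,0,0,0,-1],[60,0,0,0,0,0,-1],[60,0,0,0,0,0,-1]]

```text
time_s: 20.48
ee_pos: [0.4036, -0.1043, 0.1514]
eef_rot: [-0.731, 1.76, -1.766]
wrist_force: [1.0, 0.7, -0.2]
gripper_width: 0.0854
```

```bash
python3 look.py pics/w15.png .096; python3 -c "
from h import *
rel([(434,338,150,-45)])"
```

```text
t 20.48 p [ 403.6 -104.3  151.4] psi -45.2 F [ 1.   0.7 -0.2] w 85.4
187 [203.6  88. ] 22.2 [436.6   0.7  96. ] [435.4  -0.9  96. ]
561 [229.4  87.9] 22.9 [445.6 -15.7  96. ] [448.  -13.4  96. ]
2284 [278.5 139.1] 27.8 [447.7 -61.1  96. ] [447.4 -61.7  96. ]
[np.float64(-332.7), np.float64(-0.1), np.float64(-292.4), np.float64(-0.1), np.float64(-0.2), np.float64(0.2)]
```

View pics/w15.png

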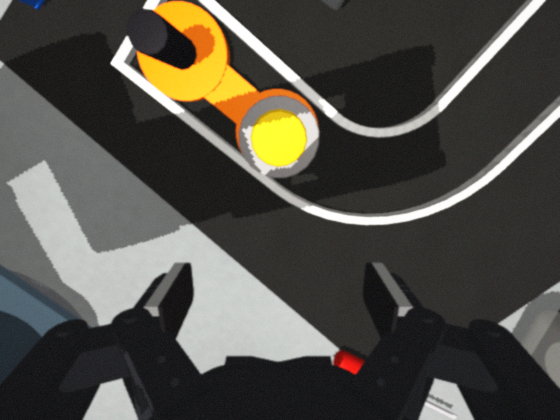

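Request:
servo_tool:
  plan:
    - [[-333,0,-292,0,0,0,-1],[-333,0,-292,0,0,0,-1],[-333,0,-292,0,0,0,-1],[-333,0,-292,0,0,0,-1],[-333,0,-292,0,0,0,-1]]

```text
time_s: 21.15
ee_pos: [0.4258, 0.2112, 0.1503]
eef_rot: [-0.73, 1.759, -1.764]
wrist_force: [1.4, 0.2, -0.2]
gripper_width: 0.0853
```

```bash
python3 -c "
from h import *
st()
rel([(434,338,150,-45)])"
```

```text
t 21.15 p [425.8 211.2 150.3] psi -45.1 F [ 1.4  0.2 -0.2] w 85.3
[np.float64(-95.3), np.float64(-0.1), np.float64(-84.0), np.float64(-0.1), np.float64(-0.1), np.float64(0.2)]
```

Request:
servo_tool:
  plan:
    - [[-95,0,-84,0,0,0,-1],[-95,0,-84,0,0,0,-1],[-95,0,-84,0,0,0,-1],[-95,0,-84,0,0,0,-1]]

```text
time_s: 21.65
ee_pos: [0.4331, 0.3383, 0.1491]
eef_rot: [-0.733, 1.758, -1.764]
wrist_force: [-0.7, -0.1, -0.5]
gripper_width: 0.0852
```

```bash
python3 look.py pics/w16.png
```

```text
t 21.65 p [433.1 338.3 149.1] psi -45.0 F [-0.7 -0.1 -0.5] w 85.2
993 [278.9 201.9] 20.6 [435.2 337.7  45. ] [432.4 335.1  45. ]
```

View pics/w16.png

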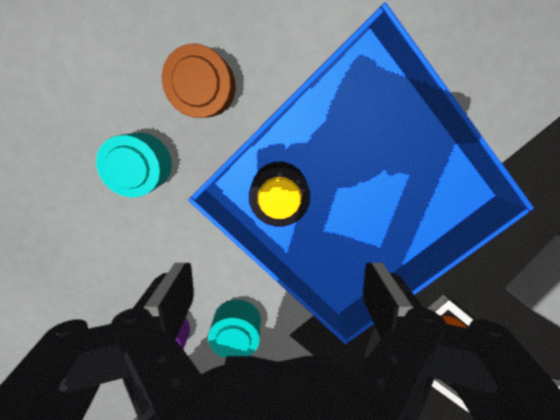

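Request:
servo_tool:
  plan:
    - [[-1,45,1.7,0,0,0,-1],[-1,90,1.7,0,0,0,-1],[-1,130,1.7,0,0,0,-1],[-1,142,1.7,0,0,0,-1],[-1,142,1.7,0,0,0,-1]]

```text
time_s: 22.32
ee_pos: [0.4351, 0.3353, 0.0074]
eef_rot: [-0.732, 1.76, -1.766]
wrist_force: [-0.1, 0.1, 0.5]
gripper_width: 0.0851
```

Request:
servo_tool:
  plan:
    - [[0,0,0,0,0,0,0.2],[0,0,0,0,0,0,0.2],[0,0,0,0,0,0,0.2],[0,0,0,0,0,0,0.2]]
  force: 35

```text
time_s: 22.82
ee_pos: [0.4366, 0.3358, 0.0096]
eef_rot: [-0.728, 1.759, -1.765]
wrist_force: [-0.7, -1.7, 6.3]
gripper_width: 0.0582
```

```bash
python3 look.py pics/w17.png
```

```text
t 22.82 p [436.6 335.8   9.6] psi -45.1 F [-0.7 -1.7  6.3] w 58.2
248 [260.6 301.5] 13.2 [420.  333.6  45. ] [421.2 333.3  45. ]
```

View pics/w17.png

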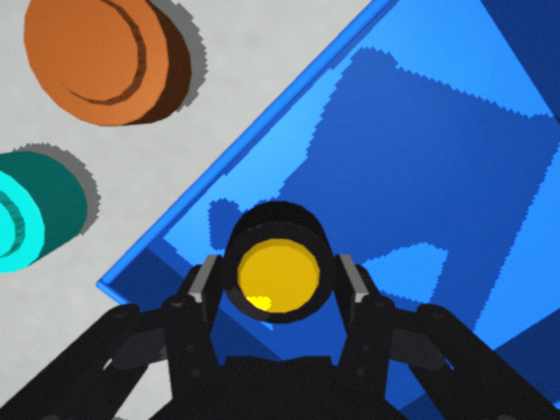

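Request:
servo_tool:
  plan:
    - [[0,-20,0,0,0,0,0.2],[0,-60,0,0,0,0,0.2],[0,-110,0,0,0,0,0.2],[0,-140,0,0,0,0,0.2],[0,-140,0,0,0,0,0.2]]

```text
time_s: 23.5
ee_pos: [0.4386, 0.3374, 0.1537]
eef_rot: [-0.719, 1.756, -1.762]
wrist_force: [0.8, -0.7, -1.3]
gripper_width: 0.058
```

```bash
python3 -c "
from h import *
st()
rel([(447.4,-61.3,145,-45)])"
```

```text
t 23.5 p [438.6 337.4 153.7] psi -45.1 F [ 0.8 -0.7 -1.3] w 58.0
[np.float64(275.1), np.float64(8.7), np.float64(288.8), np.float64(-0.3), np.float64(-0.1), np.float64(-0.3)]
```

Request:
servo_tool:
  plan:
    - [[40,4,42,0,0,0,0.2],[80,5,84,-0.3,0,-0.3,0.2],[120,6,126,-0.3,0,-0.3,0.2],[160,6,168,-0.3,0,-0.3,0.2],[195,6,205,-0.3,0,-0.3,0.2]]

```text
time_s: 24.12
ee_pos: [0.4441, 0.0528, 0.147]
eef_rot: [-0.727, 1.762, -1.762]
wrist_force: [0.2, 0.4, 0.0]
gripper_width: 0.0579
```

```bash
python3 -c "
from h import *
st()
rel([(447.4,-61.3,145,-45)])"
```

```text
t 24.12 p [444.1  52.8 147. ] psi -45.1 F [0.2 0.4 0. ] w 57.9
[np.float64(78.1), np.float64(2.0), np.float64(83.2), np.float64(0.0), np.float64(-0.1), np.float64(0.0)]
```

Request:
servo_tool:
  plan:
    - [[30,0,32,0,0,0,0.2],[60,0,64,0,0,0,0.2],[78,0,83,0,0,0,0.2],[78,0,83,0,0,0,0.2],[78,12,83,0,0,0,0.2]]

```text
time_s: 24.75
ee_pos: [0.4475, -0.0607, 0.1347]
eef_rot: [-0.726, 1.761, -1.762]
wrist_force: [-0.5, -0.9, 0.0]
gripper_width: 0.0581
```

```bash
python3 look.py pics/w18.png .132;python3 -c "
from h import *
rel([(447.4,-61.3,110,-45),(447.4,-61.3,96.5,-45)])"
```

```text
t 24.75 p [447.5 -60.7 134.7] psi -45.2 F [-0.5 -0.9  0. ] w 58.1
2334 [184.5 108.9] 44.1 [462.8  28.8 132. ] [468.3  32.1 132. ]
4081 [278.2 278.2] 38.6 [431.8 -74.4 132. ] [431.2 -74.8 132. ]
[np.float64(0.1), np.float64(22.7), np.float64(2.0), np.float64(0.2), np.float64(-0.1), np.float64(0.0)]
[np.float64(0.1), np.float64(36.2), np.float64(2.0), np.float64(0.2), np.float64(-0.1), np.float64(0.0)]
```

View pics/w18.png

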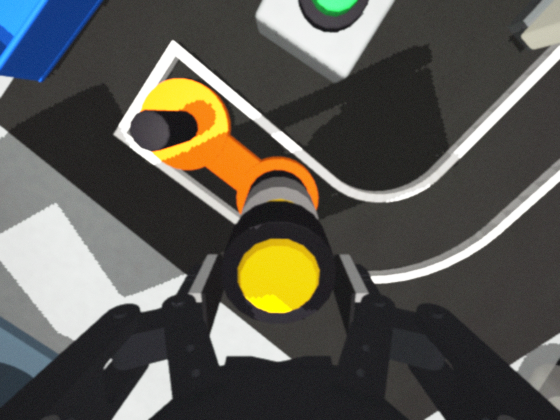

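Request:
servo_tool:
  plan:
    - [[0,12,1,0,0,0,0.2],[0,22,1.5,0,0,0,0.2],[0,30,1.5,0,0,0,0.2],[0,35,1.5,0,0,0,0.2],[0,37,1.5,0,0,0,0.2]]

```text
time_s: 25.42
ee_pos: [0.4474, -0.0608, 0.0965]
eef_rot: [-0.729, 1.764, -1.76]
wrist_force: [-5.8, 2.9, 20.3]
gripper_width: 0.0579
```

Request:
servo_tool:
  plan:
    - [[0,0.7,0,0,0,0,0.2],[0,0.7,0,0,0,0,0.2]]

```text
time_s: 25.68
ee_pos: [0.4476, -0.0608, 0.0967]
eef_rot: [-0.728, 1.763, -1.76]
wrist_force: [-2.8, 1.9, 6.4]
gripper_width: 0.0578
```

Request:
servo_tool:
  plan:
    - [[0,-0.3,0,0,0,0,-1],[0,-0.3,0,0,0,0,-1],[0,-0.3,0,0,0,0,-1],[0,-50,0,0,0,0,-1],[0,-80,0,0,0,0,-1]]

```text
time_s: 26.3
ee_pos: [0.4483, -0.0611, 0.1783]
eef_rot: [-0.727, 1.762, -1.761]
wrist_force: [1.0, -0.4, -0.4]
gripper_width: 0.0856
```

Request:
servo_tool:
  plan:
    - [[30,0,0,0,0,0,-1],[60,0,0,0,0,0,-1],[60,0,0,0,0,0,-1]]

```text
time_s: 26.68
ee_pos: [0.4049, -0.1043, 0.1783]
eef_rot: [-0.726, 1.763, -1.762]
wrist_force: [0.8, 0.0, -0.5]
gripper_width: 0.0856
```

```bash
python3 look.py pics/w19.png .132; python3 -c "
from h import *
im=cams.camera('side'); cv2.imwrite('pics/s19.png',cv2.resize(im[140:300,180:420,::-1],(780,520),interpolation=cv2.INTER_CUBIC))"
```

```text
t 26.68 p [ 404.9 -104.3  178.3] psi -45.2 F [ 0.8  0.  -0.5] w 85.6
743 [206.7  86.1] 29.1 [442.2  -0.7 132. ] [440.1  -3.1 132. ]
510 [232.9  90.8] 20.4 [448.  -19.2 132. ] [450.2 -17.3 132. ]
2434 [277.2 139.9] 28.9 [448.5 -60.  132. ] [448.2 -60.6 132. ]
```

View pics/w19.png

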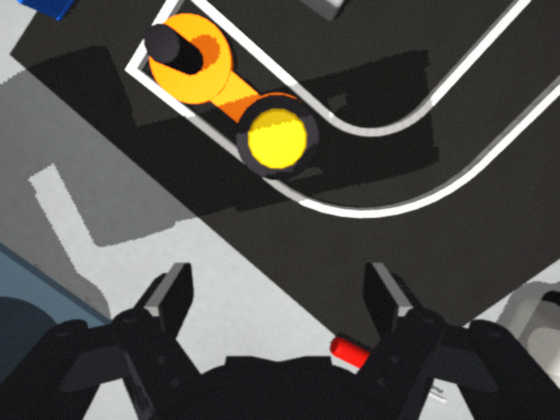

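View pics/s19.png

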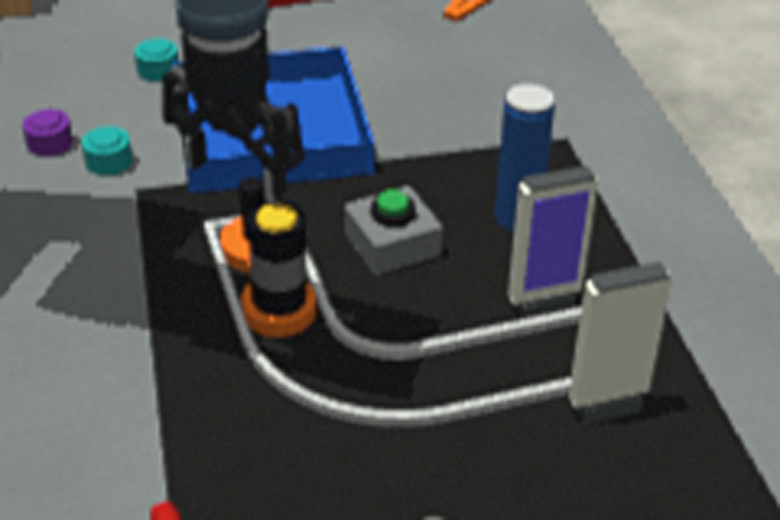

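```bash
python3 -c "
from h import *
x,y=tw((0,2)); print(x,y)
rel([(x,y,178,-84.7)])"
```

```text
436.378110269481 47.94053479371077
[np.float64(-128.3), np.float64(0.5), np.float64(-85.9), np.float64(0.0), np.float64(39.5), np.float64(-0.0)]
```

Request:
servo_tool:
  plan:
    - [[-60,0,-30,0,10,0,-1],[-110,0,-70,0,20,0,-1],[-128.3,0,-86,0,30,0,-1],[-128.3,0,-86,0,39.5,0,-1],[-128.3,0,-86,0,39.5,0,-1]]

```text
time_s: 27.4
ee_pos: [0.4366, 0.0494, 0.1783]
eef_rot: [-0.104, 2.174, -2.171]
wrist_force: [0.1, -0.5, 0.9]
gripper_width: 0.085
```

```bash
python3 -c "
from h import *
st();x,y=tw((0,2)); print(x,y)
rel([(x,y,48,-84.7)])"; python3 look.py pics/w20.png
```

```text
t 27.4 p [436.6  49.4 178.3] psi -84.5 F [ 0.1 -0.5  0.9] w 85.0
436.378110269481 47.94053479371077
[np.float64(0.4), np.float64(130.3), np.float64(1.6), np.float64(0.1), np.float64(0.2), np.float64(-0.0)]
t 27.4 p [436.6  49.4 178.3] psi -84.5 F [ 0.1 -0.5  0.9] w 85.0
949 [299.1 169.6] 37.3 [460.7  29.4  45. ] [462.1  29.9  45. ]
204 [355.9 209.2] 16.5 [429.2 -39.2  45. ] [425.7 -34.9  45. ]
2169 [422.8 219.3] 28.2 [ 420.7 -108.4   45. ] [ 421.3 -108.1   45. ]
```

View pics/w20.png

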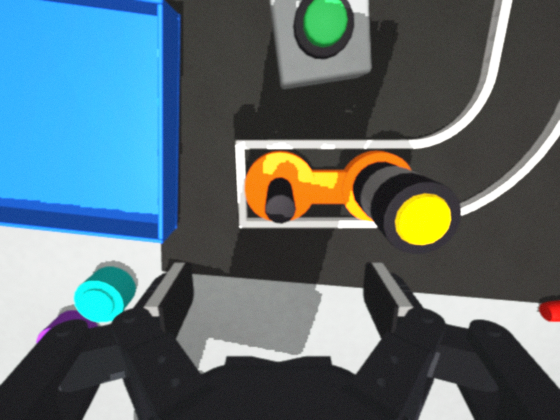

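Request:
servo_tool:
  plan:
    - [[0.4,10,1.6,0,0.2,0,-0.4],[0.4,50,1.6,0,0.2,0,-0.4],[0.4,90,1.6,0,0.2,0,-0.4],[0.4,120,1.6,0,0.2,0,-0.4],[0.4,130,1.6,0,0.2,0,-0.4]]

```text
time_s: 28.08
ee_pos: [0.4347, 0.0467, 0.0463]
eef_rot: [-0.103, 2.178, -2.175]
wrist_force: [0.0, -0.2, -0.2]
gripper_width: 0.0595
```

```bash
python3 g.py -2; python3 look.py pics/w21.png
```

```text
t 28.07 p [434.7  46.7  46.3] psi -84.8 F [ 0.  -0.2 -0.2] w 59.5
s -1.0 q [-1.8  0.9] e [-1.8 -0.1]
[-1.8, -2.7, -1.1, 0.1, -0.1, 0.2]
t 28.07 p [434.7  46.7  46.3] psi -84.8 F [ 0.  -0.2 -0.2] w 59.5
578 [397.6 260.8] 27.7 [437.2 -32.3  45. ] [432.5 -28.   45. ]
1470 [548.3 354.8] 37.5 [ 372.5 -155.    45. ] [ 369.9 -148.6   45. ]
```

View pics/w21.png

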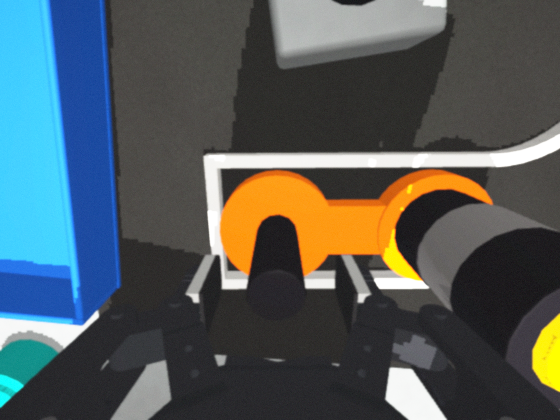

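Request:
servo_tool:
  plan:
    - [[-1.5,-2,-0.8,0,0,0,0],[-1.5,-2,-0.8,0,0,0,0.2],[-1.5,-2,-0.8,0,0,0,0.6],[-1.5,-2,-0.8,0,0,0,0.6],[-1.5,-2,-0.8,0,0,0,0.6]]
  force: 30

```text
time_s: 28.75
ee_pos: [0.4374, 0.0476, 0.0494]
eef_rot: [-0.1, 2.176, -2.174]
wrist_force: [-0.7, -0.8, 6.2]
gripper_width: 0.0269
```

```bash
python3 g.py 0 4 9 15 21; python3 look.py pics/w22.png
```

```text
t 28.75 p [437.4  47.6  49.4] psi -84.8 F [-0.7 -0.8  6.2] w 26.9
s -1.6 q [0.9 1.6] e [ 0.9 -0. ]
[0.9, 0.4, 1.6, 0.1, -0.1, 0.0]
[0.9, 0.4, 5.6, 0.1, -0.1, 0.0]
[0.9, 0.4, 10.6, 0.1, -0.1, 0.0]
[0.9, 0.4, 16.6, 0.1, -0.1, 0.0]
[0.9, 0.4, 22.6, 0.1, -0.1, 0.0]
t 28.75 p [437.4  47.6  49.4] psi -84.8 F [-0.7 -0.8  6.2] w 26.9
45 [401.3 205.6] 7.3 [469.5 -23.   45. ] [469.7 -23.1  45. ]
585 [396.1 261.3] 28.0 [437.8 -32.2  45. ] [433.  -27.9  45. ]
1991 [545.5 352.4] 41.0 [ 373.7 -157.2   45. ] [ 371.6 -148.9   45. ]
```

View pics/w22.png

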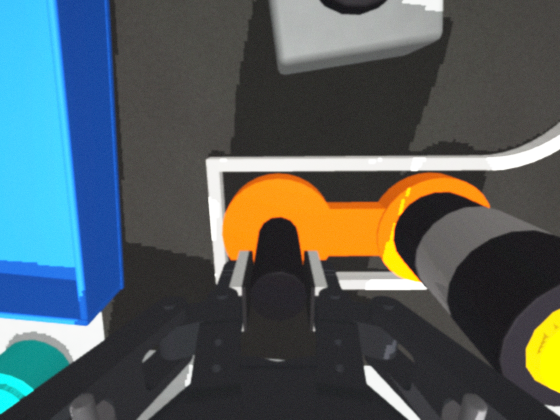

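Request:
servo_tool:
  plan:
    - [[0.3,0,1.5,0,0,0,0.6],[0.5,0,4.5,0,0,0,0.6],[0.7,0,9,0,0,0,0.6],[0.9,0,14.5,0,0,0,0.6],[0.9,0,20.5,0,0,0,0.6]]

```text
time_s: 29.42
ee_pos: [0.4384, 0.0267, 0.0494]
eef_rot: [-0.1, 2.177, -2.174]
wrist_force: [-0.4, 3.1, 0.3]
gripper_width: 0.0274
```

```bash
python3 g.py 26 33 40 47 54
```

```text
t 29.43 p [438.4  26.7  49.4] psi -84.8 F [-0.4  3.1  0.3] w 27.4
s 19.3 q [  0.1 -19.3] e [ 0.1 -0.1]
[0.1, 0.4, 6.7, 0.1, -0.1, 0.0]
[0.1, 0.4, 13.7, 0.1, -0.1, 0.0]
[0.0, 0.4, 20.7, 0.1, -0.3, 0.0]
[0.0, 0.4, 27.7, 0.1, -0.7, 0.0]
[0.0, 0.4, 34.7, 0.1, -1.4, 0.0]
```

Request:
servo_tool:
  plan:
    - [[0,0,6.7,0,0,0,0.6],[0,0,13.7,0,-0.1,0,0.6],[0,0,20.7,0,-0.3,0,0.6],[0,0,27.7,0,-0.7,0,0.6],[0,0,34.7,0,-1.4,0,0.6]]

```text
time_s: 30.05
ee_pos: [0.4419, -0.0083, 0.0494]
eef_rot: [-0.126, 2.163, -2.16]
wrist_force: [1.2, 3.6, 0.4]
gripper_width: 0.0268
```

```bash
python3 g.py 61 68 75 82 89
```

```text
t 30.05 p [441.9  -8.3  49.4] psi -83.3 F [1.2 3.6 0.4] w 26.8
s 54.5 q [  0.2 -54.5] e [ 0.2 -0. ]
[0.4, 0.4, 6.5, 0.1, -0.8, 0.0]
[0.6, 0.4, 13.5, 0.1, -1.8, 0.0]
[0.7, 0.4, 20.5, 0.1, -3.1, 0.0]
[0.9, 0.4, 27.5, 0.1, -4.7, 0.0]
[1.1, 0.4, 34.5, 0.1, -6.5, 0.0]
```

Request:
servo_tool:
  plan:
    - [[0.4,0,6.5,0,-0.8,0,0.6],[0.6,0,13.5,0,-1.8,0,0.6],[0.7,0,20.5,0,-3.1,0,0.6],[0.9,0,27.5,0,-4.7,0,0.6],[1.1,0,34.5,0,-6.5,0,0.6]]

```text
time_s: 30.68
ee_pos: [0.4452, -0.0431, 0.0495]
eef_rot: [-0.243, 2.1, -2.097]
wrist_force: [3.0, 4.1, -0.8]
gripper_width: 0.0269
```

```bash
python3 g.py 96 103 110 117 124; python3 look.py pics/w23.png
```

```text
t 30.68 p [445.2 -43.1  49.5] psi -76.8 F [ 3.   4.1 -0.8] w 26.9
s 89.5 q [  0.3 -89.5] e [0.3 0.1]
[1.2, 0.5, 6.4, 0.1, -1.9, -0.0]
[2.2, 0.5, 13.3, 0.1, -4.1, -0.0]
[3.1, 0.5, 20.3, 0.1, -6.6, -0.0]
[4.1, 0.5, 27.2, 0.1, -9.3, -0.0]
[5.1, 0.4, 34.1, 0.1, -12.1, -0.0]
t 30.68 p [445.2 -43.1  49.5] psi -76.8 F [ 3.   4.1 -0.8] w 26.9
1852 [384.2 239.2] 52.2 [ 468.6 -111.4   45. ] [ 464.3 -107.    45. ]
1958 [545.6 353.3] 41.0 [ 411.1 -256.3   45. ] [ 407.1 -248.4   45. ]
```

View pics/w23.png

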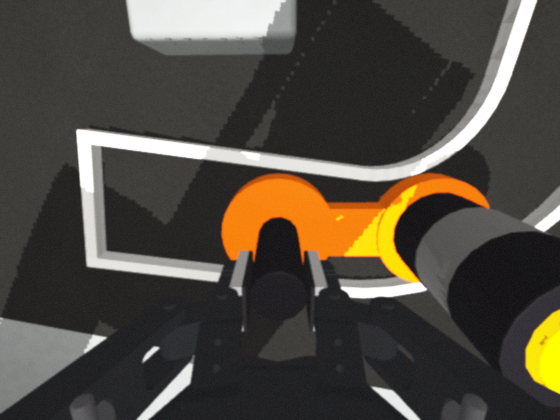

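Pile is standing, unchanged relative to the gripper. Continue.

Request:
servo_tool:
  plan:
    - [[1.2,0,6.4,0,-1.9,0,0.6],[2.2,0,13.3,0,-4.1,0,0.6],[3.1,0,20.3,0,-6.6,0,0.6],[4.1,0,27.2,0,-9.3,0,0.6],[5.1,0,34.1,0,-12.1,0,0.6]]

```text
time_s: 31.35
ee_pos: [0.4483, -0.0784, 0.0495]
eef_rot: [-0.446, 1.975, -1.974]
wrist_force: [2.8, 5.3, 1.0]
gripper_width: 0.0274
```

```bash
python3 g.py 131 138 145 152 159
```

```text
t 31.35 p [448.3 -78.4  49.5] psi -64.5 F [2.8 5.3 1. ] w 27.4
s 124.9 q [   0.2 -124.9] e [ 0.2 -0. ]
[2.3, 0.5, 5.7, 0.0, -2.9, -0.1]
[4.7, 0.5, 12.2, 0.0, -6.2, -0.1]
[7.0, 0.5, 18.8, 0.0, -9.5, -0.1]
[9.0, 0.5, 25.6, 0.0, -12.8, -0.1]
[10.5, 0.5, 32.4, 0.0, -16.2, -0.1]
```

Request:
servo_tool:
  plan:
    - [[2.3,0,5.7,0,-2.9,0,0.6],[4.7,0,12.2,0,-6.2,0,0.6],[7,0,18.8,0,-9.5,0,0.6],[9,0,25.6,0,-12.8,0,0.6],[10.5,0,32.4,0,-16.2,0,0.6]]

```text
time_s: 31.98
ee_pos: [0.4528, -0.112, 0.0496]
eef_rot: [-0.684, 1.798, -1.795]
wrist_force: [1.6, 5.1, 1.9]
gripper_width: 0.027
```

```bash
python3 g.py 166 173 180 187 194
```

```text
t 31.98 p [ 452.8 -112.    49.6] psi -48.2 F [1.6 5.1 1.9] w 27.0
s 158.8 q [   1.5 -158.8] e [ 0. -0.]
[3.1, 0.5, 6.4, 0.1, -3.2, -0.1]
[5.8, 0.5, 12.9, 0.0, -6.6, -0.1]
[8.1, 0.5, 19.5, 0.0, -9.9, -0.1]
[10.0, 0.5, 26.2, 0.0, -13.3, -0.1]
[11.5, 0.5, 33.1, 0.0, -16.6, -0.1]
```

Request:
servo_tool:
  plan:
    - [[3.1,0,6.4,0,-3.2,0,0.6],[5.8,0,12.9,0,-6.6,0,0.6],[8.1,0,19.5,0,-9.9,0,0.6],[10,0,26.2,0,-13.3,0,0.6],[11.5,0,33.1,0,-16.6,0,0.6]]

```text
time_s: 32.6
ee_pos: [0.4658, -0.1436, 0.0496]
eef_rot: [-0.895, 1.605, -1.599]
wrist_force: [0.0, 6.5, 4.7]
gripper_width: 0.0273
```

```bash
python3 g.py 201 208 215 222 229;python3 look.py pics/w24.png
```

```text
t 32.6 p [ 465.8 -143.6   49.6] psi -31.6 F [0.  6.5 4.7] w 27.3
s 193.1 q [  11.5 -191.5] e [-0.  -0.1]
[3.4, 0.6, 7.1, 0.1, -3.3, -0.2]
[6.0, 0.5, 13.6, 0.1, -6.6, -0.2]
[8.3, 0.5, 20.2, 0.1, -10.0, -0.2]
[10.2, 0.5, 26.9, 0.1, -13.2, -0.2]
[11.7, 0.5, 33.8, 0.1, -16.1, -0.2]
t 32.6 p [ 465.8 -143.6   49.6] psi -31.6 F [0.  6.5 4.7] w 27.3
60 [410.  278.6] 8.5 [ 526.5 -209.6   45. ] [ 527.2 -209.6   45. ]
875 [551.3 364.2] 30.5 [ 590.9 -329.1   45. ] [ 585.8 -327.7   45. ]
```

View pics/w24.png

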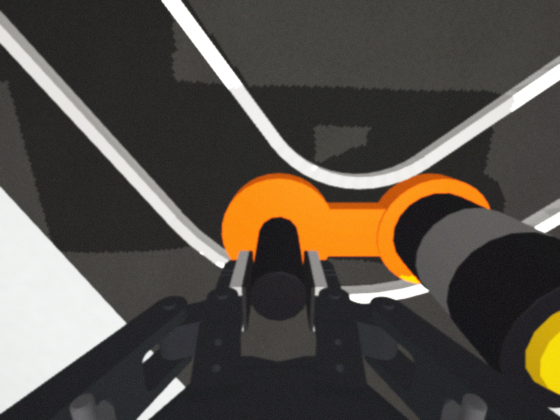

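Request:
servo_tool:
  plan:
    - [[3.4,0,7.1,0,-3.3,0,0.6],[6,0,13.6,0,-6.6,0,0.6],[8.3,0,20.2,0,-10,0,0.6],[10.2,0,26.9,0,-13.2,0,0.6],[11.7,0,33.8,0,-16.1,0,0.6]]

```text
time_s: 33.28
ee_pos: [0.4881, -0.171, 0.0496]
eef_rot: [-1.07, 1.407, -1.398]
wrist_force: [-1.6, 6.4, 6.0]
gripper_width: 0.0269
```

```bash
python3 g.py 236 243 250 257 264
```

```text
t 33.27 p [ 488.1 -171.    49.6] psi -15.3 F [-1.6  6.4  6. ] w 26.9
s 228.7 q [  31.3 -220.8] e [-0.1  0. ]
[3.1, 0.5, 6.7, 0.2, -2.6, -0.2]
[5.8, 0.5, 13.2, 0.2, -5.2, -0.2]
[8.0, 0.5, 19.8, 0.2, -7.6, -0.2]
[9.8, 0.4, 26.5, 0.1, -9.7, -0.2]
[11.3, 0.4, 33.4, 0.1, -11.7, -0.2]
```

Request:
servo_tool:
  plan:
    - [[3.1,0,6.7,0,-2.6,0,0.6],[5.8,0,13.2,0,-5.2,0,0.6],[8,0,19.8,0,-7.6,0,0.6],[9.8,0,26.5,0,-9.7,0,0.6],[11.3,0,33.4,0,-11.7,0,0.6]]

```text
time_s: 33.9
ee_pos: [0.5158, -0.1896, 0.0495]
eef_rot: [-1.179, 1.261, -1.247]
wrist_force: [-3.5, 4.7, 7.6]
gripper_width: 0.0272
```

```bash
python3 g.py 271 278 285 292 299
```

```text
t 33.9 p [ 515.8 -189.6   49.5] psi -3.5 F [-3.5  4.7  7.6] w 27.2
s 262.1 q [  57.  -241.9] e [0.1 0.2]
[3.4, 0.4, 8.3, 0.3, -1.8, -0.4]
[5.4, 0.4, 14.9, 0.3, -3.4, -0.4]
[7.0, 0.3, 21.7, 0.3, -4.8, -0.4]
[8.3, 0.3, 28.6, 0.3, -6.0, -0.4]
[9.1, 0.2, 35.6, 0.3, -7.0, -0.4]
```

Request:
servo_tool:
  plan:
    - [[3,0,7.3,0.1,-1.7,-0.1,0.6],[5.2,0,14.3,0.2,-3.3,-0.2,0.6],[7,0,21.2,0.2,-4.7,-0.3,0.6],[8.3,0,28.2,0.2,-6,-0.3,0.6],[9.1,0,35,0.2,-7,-0.3,0.6]]

```text
time_s: 34.52
ee_pos: [0.5484, -0.2003, 0.0495]
eef_rot: [-1.239, 1.169, -1.16]
wrist_force: [-5.4, 3.1, 6.5]
gripper_width: 0.0271
```

```bash
python3 g.py 305 312 319 326 333;python3 look.py pics/w25.png
```

```text
t 34.52 p [ 548.4 -200.3   49.5] psi 3.5 F [-5.4  3.1  6.5] w 27.1
s 296.6 q [  88.5 -255.6] e [0.  0.2]
[1.9, 0.4, 8.2, 0.3, -0.6, -0.2]
[2.8, 0.4, 15.2, 0.3, -1.2, -0.2]
[3.4, 0.3, 22.1, 0.3, -1.6, -0.2]
[3.5, 0.3, 29.1, 0.3, -1.8, -0.2]
[3.3, 0.3, 36.1, 0.3, -1.8, -0.2]
t 34.52 p [ 548.4 -200.3   49.5] psi 3.5 F [-5.4  3.1  6.5] w 27.1
341 [467.1 189.6] 23.7 [ 656.7 -158.3   45. ] [ 657.9 -158.    45. ]
190 [313.8 205.8] 14.7 [ 567.9 -174.7   45. ] [ 569.2 -173.5   45. ]
176 [397.8 202.9] 10.7 [ 617.9 -168.2   45. ] [ 618.9 -168.6   45. ]
135 [231.1 251. ] 9.6 [ 519.6 -206.1   45. ] [ 520.3 -206.4   45. ]
908 [551.2 362.6] 33.0 [ 755.2 -276.8   45. ] [ 750.8 -280.3   45. ]
```

View pics/w25.png

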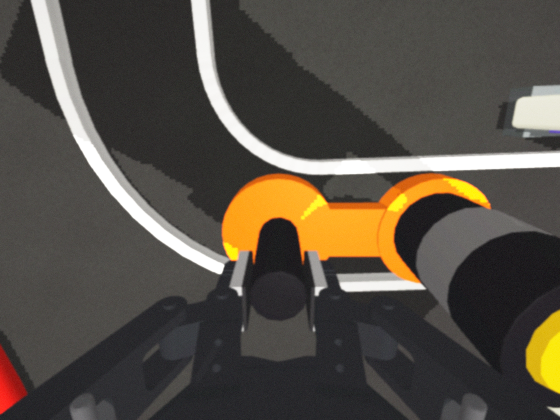

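Request:
servo_tool:
  plan:
    - [[1.7,0,7,0,-0.5,0,0.6],[2.8,0,14,0.2,-1.1,0,0.6],[3.4,0,21,0.2,-1.5,0,0.6],[3.6,0,28,0.2,-1.7,0,0.6],[3.5,0,35,0.2,-1.8,0,0.6]]

```text
time_s: 35.2
ee_pos: [0.582, -0.2011, 0.0495]
eef_rot: [-1.253, 1.146, -1.135]
wrist_force: [-6.9, 4.2, 8.2]
gripper_width: 0.0268
```

```bash
python3 g.py 338 344 350 355 359
```

```text
t 35.2 p [ 582.  -201.1   49.5] psi 5.3 F [-6.9  4.2  8.2] w 26.8
s 330.5 q [ 122.  -259.4] e [-0.   0.6]
[0.6, 0.4, 7.5, 0.3, 0.0, -0.2]
[0.6, 0.4, 13.5, 0.3, 0.0, -0.2]
[0.6, 0.3, 19.5, 0.3, 0.0, -0.2]
[0.6, 0.3, 24.5, 0.3, 0.0, -0.2]
[0.6, 0.3, 28.5, 0.3, 0.0, -0.2]
```

Request:
servo_tool:
  plan:
    - [[0.3,0,7,0,0,0,0.6],[0.6,-0.3,13.5,0.2,0,0,0.6],[0.6,-0.3,19.5,0.2,0,0,0.6],[0.6,-0.3,24.5,0.2,0,0,0.6],[0.6,-0.3,28.5,0.2,0,0,0.6]]

```text
time_s: 35.83
ee_pos: [0.6083, -0.1985, 0.0495]
eef_rot: [-1.253, 1.148, -1.134]
wrist_force: [-5.5, 3.1, 6.8]
gripper_width: 0.0269
```

```bash
python3 g.py 362 364.5 366.5 368.5 368.5
```

```text
t 35.83 p [ 608.3 -198.5   49.5] psi 5.3 F [-5.5  3.1  6.8] w 26.9
s 356.9 q [ 148.4 -259.3] e [-0.1  0.7]
[0.7, 0.5, 5.1, 0.4, 0.0, -0.3]
[0.7, 0.4, 7.6, 0.4, 0.0, -0.3]
[0.7, 0.4, 9.6, 0.4, 0.0, -0.3]
[0.7, 0.4, 11.6, 0.4, 0.0, -0.3]
[0.7, 0.4, 11.6, 0.4, 0.0, -0.3]
```

Request:
servo_tool:
  plan:
    - [[0.5,0,4.5,0,0,0,0.6],[0.5,0,7.5,0,0,0,0.6],[0.5,0,9.5,0,0,0,0.6],[0.5,0,11,0,0,0,0.6],[0.5,0,12,0,0,0,0.6]]

```text
time_s: 36.45
ee_pos: [0.6182, -0.1974, 0.0495]
eef_rot: [-1.255, 1.151, -1.131]
wrist_force: [-6.7, 2.9, 5.8]
gripper_width: 0.027
```

```bash
python3 g.py 368.5 370;python3 look.py pics/w26.png
```

```text
t 36.45 p [ 618.2 -197.4   49.5] psi 5.3 F [-6.7  2.9  5.8] w 27.0
s 366.8 q [ 158.3 -259.2] e [-0.   0.8]
[0.8, 0.5, 1.7, 0.6, -0.0, -0.4]
[0.8, 0.5, 3.2, 0.6, -0.0, -0.4]
t 36.45 p [ 618.2 -197.4   49.5] psi 5.3 F [-6.7  2.9  5.8] w 27.0
591 [460.2 188.8] 30.5 [ 721.4 -153.2   45. ] [ 721.  -151.3   45. ]
749 [306.8 205.7] 20.9 [ 633.3 -171.9   45. ] [ 633.2 -170.1   45. ]
195 [396.5 207.8] 9.8 [ 686.7 -166.7   45. ] [ 686.6 -166.3   45. ]
848 [551.6 363.2] 30.0 [ 825.  -268.4   45. ] [ 820.5 -269.9   45. ]
```

View pics/w26.png

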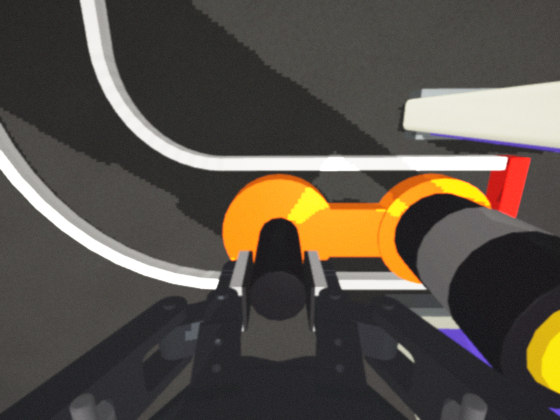

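Request:
servo_tool:
  plan:
    - [[0.5,0,0.8,0,0,0,0.6],[0.5,0,1.5,0,0,0,0.6],[0.5,0,2.2,0,0,0,0.6],[0.5,0,3,0,0,0,0.6],[0.5,0,3,0,0,0,0.6]]

```text
time_s: 37.12
ee_pos: [0.62, -0.1973, 0.0495]
eef_rot: [-1.256, 1.154, -1.13]
wrist_force: [-4.9, 3.2, 6.2]
gripper_width: 0.027
```

```bash
python3 g.py 368.5 370;
```

```text
t 37.12 p [ 620.  -197.3   49.5] psi 5.3 F [-4.9  3.2  6.2] w 27.0
s 368.6 q [ 160.2 -259.2] e [0.1 0.8]
[0.8, 0.5, -0.2, 0.7, -0.0, -0.4]
[0.8, 0.5, 1.3, 0.7, -0.0, -0.4]
```

Request:
servo_tool:
  plan:
    - [[0,0,1,0,0,0,0.6],[0,0,2,0,0,0,0.6],[0,0,3,0,0,0,0.6],[0,0,3.5,0,0,0,0.6],[0,0,3.5,0,0,0,0.6]]

```text
time_s: 37.75
ee_pos: [0.6201, -0.1971, 0.0494]
eef_rot: [-1.26, 1.159, -1.126]
wrist_force: [-12.1, 1.5, 8.6]
gripper_width: 0.0274
```

```bash
python3 g.py 368.5 370;python3 look.py pics/w27.png
```

```text
t 37.75 p [ 620.1 -197.1   49.4] psi 5.3 F [-12.1   1.5   8.6] w 27.4
s 368.7 q [ 160.3 -259. ] e [0. 1.]
[1.0, 0.4, -0.2, 1.1, -0.0, -0.5]
[1.0, 0.4, 1.3, 1.1, -0.0, -0.5]
t 37.75 p [ 620.1 -197.1   49.4] psi 5.3 F [-12.1   1.5   8.6] w 27.4
565 [463.7 189.9] 29.3 [ 725.1 -152.7   45. ] [ 724.3 -151.3   45. ]
668 [309.1 207.4] 20.0 [ 636.2 -171.9   45. ] [ 636.4 -170.6   45. ]
229 [398.6 208.2] 10.8 [ 688.9 -165.8   45. ] [ 689.3 -165.9   45. ]
800 [552.  365.4] 29.5 [ 824.2 -267.6   45. ] [ 820.7 -269.7   45. ]
```

View pics/w27.png

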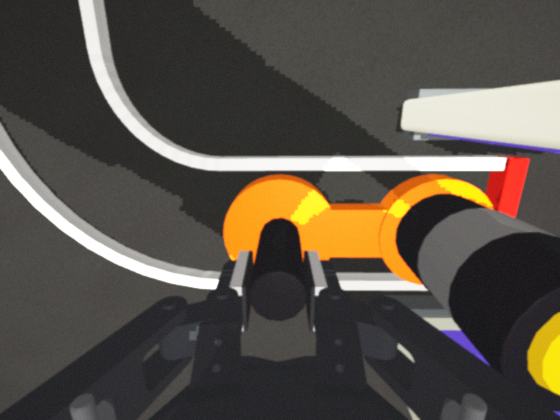

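Request:
servo_tool:
  plan:
    - [[0,0,0.8,0,0,0,0.3],[0,0,0.8,0,0,0,-0.3],[0,0,0.8,0,0,0,-0.4],[0,0,0.8,0.8,0,-0.5,-0.4],[0,-15,0,1,0,-0.5,-0.4]]

```text
time_s: 38.42
ee_pos: [0.6192, -0.1965, 0.0635]
eef_rot: [-1.254, 1.144, -1.138]
wrist_force: [0.5, 0.1, 0.2]
gripper_width: 0.0594
```

Request:
servo_tool:
  plan:
    - [[0,-30,0,0,0,0,-0.4],[0,-70,0,0,0,0,-0.4],[0,-120,0,0,0,0,-0.4],[0,-150,0,0,0,0,-0.4],[0,-150,0,0,0,0,-0.4]]

```text
time_s: 39.05
ee_pos: [0.6216, -0.1974, 0.2183]
eef_rot: [-1.252, 1.137, -1.144]
wrist_force: [-0.1, -0.5, -0.7]
gripper_width: 0.0599
```

```bash
python3 look.py pics/w28.png; python3 -c "
from h import *
im=cams.camera('top'); cv2.imwrite('pics/t28.png',im[:,:,::-1])
im=cams.camera('side'); cv2.imwrite('pics/s28.png',cv2.resize(im[140:300,180:420,::-1],(780,520),interpolation=cv2.INTER_CUBIC))"
```

```text
t 39.05 p [ 621.6 -197.4  218.3] psi 5.3 F [-0.1 -0.5 -0.7] w 59.9
865 [305.2 170.2] 28.5 [ 650.1 -175.7   45. ] [ 650.1 -178.3   45. ]
115 [343.1 164.6] 10.7 [ 692.8 -168.8   45. ] [ 692.1 -167.8   45. ]
1277 [399.5 204.2] 21.8 [ 765.5 -207.7   45. ] [ 766.2 -208.3   45. ]
103 [257.3 198.4] 12.7 [ 598.8 -217.4   45. ] [ 597.9 -216.7   45. ]
```

View pics/w28.png

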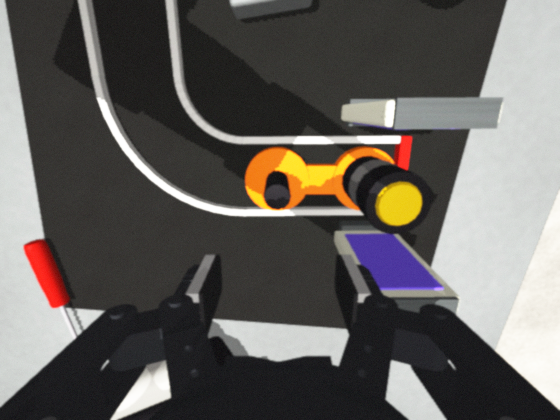

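View pics/s28.png

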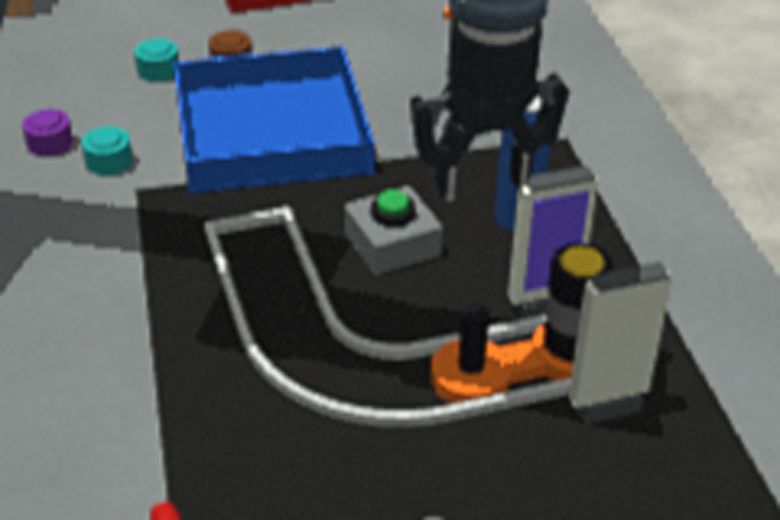

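```bash
python3 - <<'E'
from h import *
im=cv2.imread("pics/w28.png")[:,:,::-1].copy()
p,R=track()
for a,c,e,rad,w1,w2 in yellow("wrist",im,.132):
    if a>1000: print(w1,R.T@(w1[:2]-p[:2]))
c=im[110:240,220:440,::-1]; cv2.imwrite("pics/z28.png",cv2.resize(c,(780,461),interpolation=cv2.INTER_CUBIC))
f=lambda u,v,z: R.T@(back("wrist",u,v,z/1000)[0][:2]*1000-p[:2])
print("button",tw((153.7,-34.1)))
st(); rel([(591.5,25.5,218,5.3)])
E
```

```text
[ 722.6 -182.7  132. ] [ 263.63417957 -254.15433983]
button [592.76063318  26.22863647]
t 39.2 p [ 619.2 -196.3  212.6] psi 5.3 F [-0.5  0.6 -0.3] w 59.6
[np.float64(-223.4), np.float64(-4.9), np.float64(-7.1), np.float64(0.3), np.float64(0.0), np.float64(-0.1)]
```

View pics/z28.png

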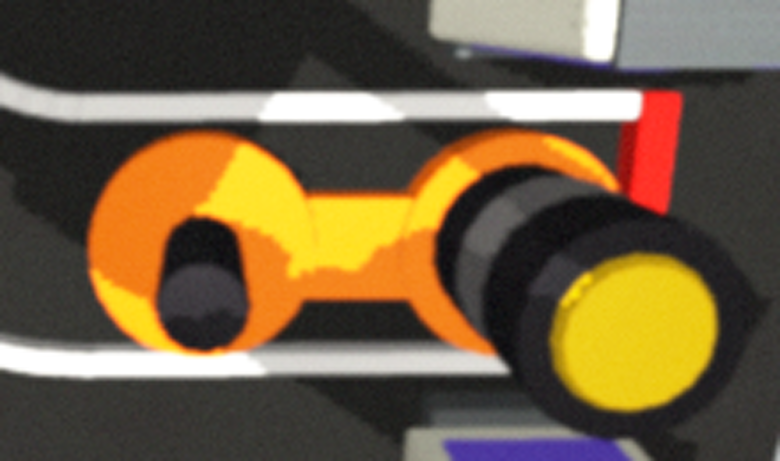

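```bash
python3 - <<'E'
from h import *
p,R=track(); cal=cams.calibration("wrist"); im=cams.camera("wrist")
K=yellow("wrist",im,.132)
hsv=cv2.cvtColor(im,cv2.COLOR_RGB2HSV); m=cv2.inRange(hsv,(25,120,110),(34,255,255)); k,l,s,c=cv2.connectedComponentsWithStats(m)
i=1+np.argmax(s[1:,4]); print(s[i],c[i]); q=back("wrist",*c[i],.132,cal)[0]*1000; print(q,R.T@(q[:2]-p[:2]))
# orange rear disc: leftmost edge
o=cv2.inRange(hsv,(5,150,100),(34,255,255)); k,l,s,c=cv2.connectedComponentsWithStats(o); print([x for x in s.tolist() if x[4]>200])
j=[x for x in range(1,k) if s[x,4]>1500]
for x in j:
    v,u=np.nonzero(l==x); a=np.argmin(u); w=back("wrist",u[a]-.5,v[u==u[a]].mean(),.02,cal)[0]*1000; print(x,s[x],R.T@(w[:2]-p[:2]))
rd=cv2.inRange(hsv,(0,150,120),(4,255,255)); cv2.imwrite("pics/w29.png",im[:,:,::-1]); st()
E
```

```text
[ 385  189   43   41 1372] [405.43294461 208.27623907]
[ 729.08123246 -186.24677143  132.        ] [ 269.75912378 -258.28604894]
[[0, 0, 560, 420, 228814], [247, 149, 153, 64, 4623], [380, 185, 49, 46, 1763]]
1 [ 247  149  153   64 4623] [ 119.76560422 -259.95933609]
2 [ 380  185   49   46 1763] [ 287.32668871 -296.0690609 ]
t 39.25 p [ 619.  -196.2  212. ] psi 5.3 F [-0.1 -0.2 -0.5] w 59.7
```

Request:
servo_tool:
  plan:
    - [[-223,0,-7,0,0,0,1],[-223,0,-7,0,0,0,1],[-223,0,-7,0,0,0,1],[-223,0,-7,0,0,0,1],[-223,0,-7,0,0,0,1]]

```text
time_s: 39.88
ee_pos: [0.5901, 0.0282, 0.2113]
eef_rot: [-1.258, 1.146, -1.131]
wrist_force: [-0.7, -0.9, 0.1]
gripper_width: -0.0002
```

```bash
python3 - <<'E'
from h import *
st(); rel([(592,25.8,80,5.3)])
im=cams.camera("wrist"); cv2.imwrite("pics/w30.png",im[:,:,::-1])
E
```

```text
t 39.88 p [590.1  28.2 211.3] psi 5.5 F [-0.7 -0.9  0.1] w -0.2
[np.float64(3.1), np.float64(131.3), np.float64(2.9), np.float64(0.5), np.float64(0.2), np.float64(-0.2)]
```

View pics/w30.png

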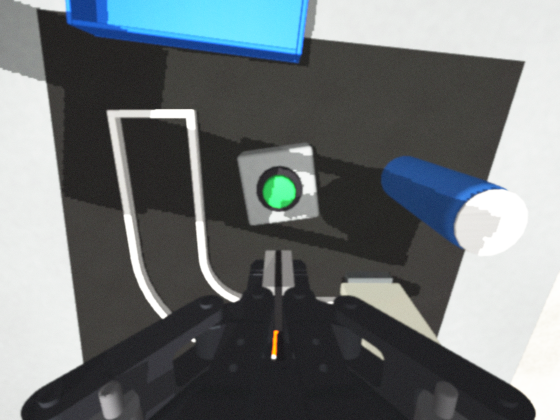

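Request:
servo_tool:
  plan:
    - [[3,40,2.9,0.3,0,0,1],[3,90,2.9,0.5,0,0,1],[3,130,2.9,0.5,0,0,1],[3,146,2.9,0.5,0,0,1],[3,146,2.9,0.5,0,0,1]]

```text
time_s: 40.55
ee_pos: [0.592, 0.0231, 0.0644]
eef_rot: [-1.252, 1.143, -1.136]
wrist_force: [0.4, 0.6, 0.2]
gripper_width: -0.0002
```

```bash
python3 - <<'E'
from h import *
st(); rel([(592,25.8,55,5.3)])
im=cams.camera("wrist"); cv2.imwrite("pics/w31.png",im[:,:,::-1])
E
```

```text
t 40.55 p [592.   23.1  64.4] psi 5.4 F [0.4 0.6 0.2] w -0.2
[np.float64(-2.7), np.float64(9.4), np.float64(0.3), np.float64(0.1), np.float64(0.1), np.float64(-0.2)]
```

View pics/w31.png

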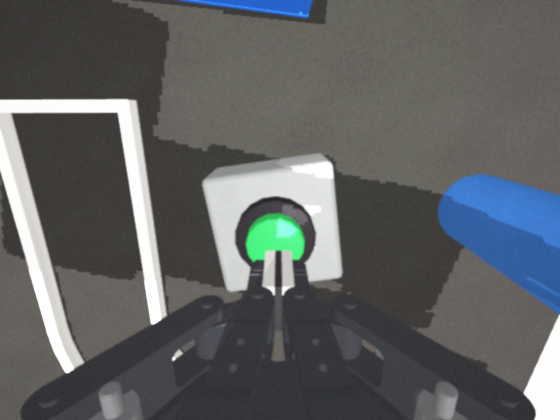

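Request:
servo_tool:
  plan:
    - [[-2.7,2,0.3,0,0,0,1],[-2.7,4,0.3,0,0,0,1],[-2.7,6,0.3,0,0,0,1],[-2.7,8,0.3,0,0,0,1],[-2.7,8,0.3,0,0,0,1]]

```text
time_s: 41.22
ee_pos: [0.593, 0.0259, 0.0577]
eef_rot: [-1.25, 1.141, -1.137]
wrist_force: [-0.0, -0.0, 1.2]
gripper_width: -0.0003
```

Request:
servo_tool:
  plan:
    - [[0,1.5,0,0,0,0,1],[0,3,0,0,0,0,1],[0,3,0,0,0,0,1]]

```text
time_s: 41.6
ee_pos: [0.5928, 0.026, 0.0545]
eef_rot: [-1.251, 1.141, -1.137]
wrist_force: [0.1, 0.5, -0.2]
gripper_width: -0.0001
```

Request:
servo_tool:
  plan:
    - [[0,1.5,0,0,0,0,1],[0,3,0,0,0,0,1],[0,3,0,0,0,0,1]]

```text
time_s: 41.98
ee_pos: [0.5927, 0.026, 0.0513]
eef_rot: [-1.251, 1.141, -1.137]
wrist_force: [0.4, 0.1, -0.4]
gripper_width: -0.0001
```

Request:
servo_tool:
  plan:
    - [[0,1.5,0,0,0,0,1],[0,3,0,0,0,0,1],[0,3,0,0,0,0,1]]

```text
time_s: 42.35
ee_pos: [0.5925, 0.026, 0.0481]
eef_rot: [-1.251, 1.142, -1.137]
wrist_force: [0.2, 0.3, 0.4]
gripper_width: -0.0001
```

Request:
servo_tool:
  plan:
    - [[0,1,0,0,0,0,1],[0,2,0,0,0,0,1],[0,2,0,0,0,0,1]]

```text
time_s: 42.72
ee_pos: [0.5925, 0.026, 0.0462]
eef_rot: [-1.251, 1.142, -1.137]
wrist_force: [-1.0, 0.8, 1.8]
gripper_width: -0.0
```

```bash
python3 - <<'E'
from h import *
im=cams.camera("wrist"); cv2.imwrite("pics/w32.png",im[:,:,::-1])
im=cams.camera('side'); cv2.imwrite('pics/s32.png',cv2.resize(im[140:300,180:420,::-1],(780,520),interpolation=cv2.INTER_CUBIC))
st()
E
```

```text
t 42.83 p [592.6  26.   46.3] psi 5.4 F [-0.4  0.4  1.8] w -0.3
```

View pics/w32.png

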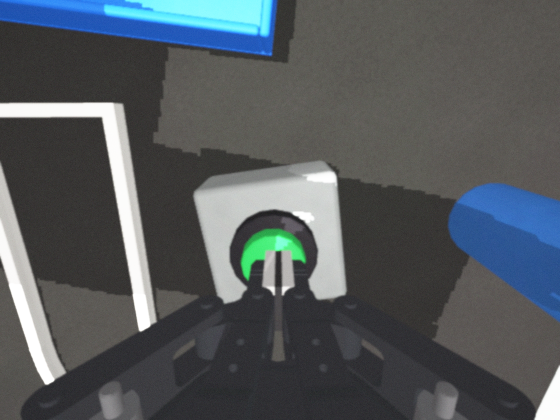

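View pics/s32.png

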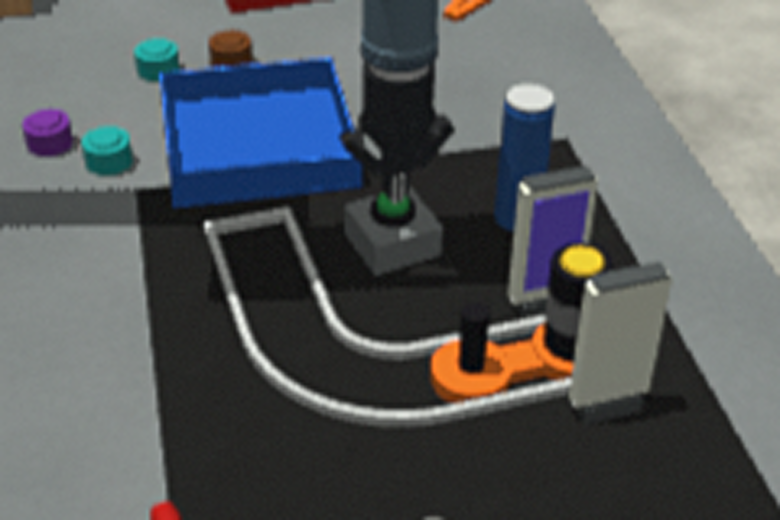

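Request:
servo_tool:
  plan:
    - [[0,1.5,0,0,0,0,1],[0,3,0,0,0,0,1],[0,4,0,0,0,0,1],[0,4,0,0,0,0,1]]

```text
time_s: 43.32
ee_pos: [0.5927, 0.026, 0.0424]
eef_rot: [-1.251, 1.141, -1.137]
wrist_force: [-0.9, 0.2, 4.4]
gripper_width: -0.0003
```

Request:
servo_tool:
  plan:
    - [[0,1,0,0,0,0,1],[0,2,0,0,0,0,1],[0,2,0,0,0,0,1]]

```text
time_s: 43.7
ee_pos: [0.5927, 0.026, 0.0404]
eef_rot: [-1.251, 1.141, -1.137]
wrist_force: [-0.6, 1.2, 4.4]
gripper_width: 0.0002
```

Request:
servo_tool:
  plan:
    - [[0,1,0,0,0,0,1],[0,2,0,0,0,0,1],[0,2.5,0,0,0,0,1],[0,2.5,0,0,0,0,1]]

```text
time_s: 44.2
ee_pos: [0.5928, 0.026, 0.04]
eef_rot: [-1.251, 1.14, -1.137]
wrist_force: [-6.1, 0.8, 18.2]
gripper_width: -0.0002
```

```bash
python3 -c "
from h import *
st()"
```

```text
t 44.2 p [592.8  26.   40. ] psi 5.4 F [-6.1  0.8 18.2] w -0.2
```

Request:
servo_tool:
  plan:
    - [[0,-5,0,0,0,0,1],[0,-20,0,0,0,0,1],[0,-70,0,0,0,0,1],[0,-130,0,0,0,0,1],[0,-160,0,0,0,0,1]]

```text
time_s: 44.82
ee_pos: [0.5943, 0.0254, 0.2041]
eef_rot: [-1.247, 1.136, -1.141]
wrist_force: [0.5, -0.5, 0.8]
gripper_width: 0.0003
```

Request:
servo_tool:
  plan:
    - [[80,0,-60,0,0,0,1],[80,0,-60,0,0,0,1],[80,0,-60,0,0,0,1],[80,0,-60,0,0,0,1]]

```text
time_s: 45.32
ee_pos: [0.5425, -0.0596, 0.2039]
eef_rot: [-1.246, 1.136, -1.141]
wrist_force: [0.3, 0.6, -0.2]
gripper_width: 0.0001
```

```bash
python3 - <<'E'
from h import *
st()
im=cams.camera("wrist"); cv2.imwrite("pics/w33.png",im[:,:,::-1])
im=cams.camera("top"); cv2.imwrite("pics/t33.png",cv2.resize(im[80:280,130:430,::-1],(780,520),interpolation=cv2.INTER_CUBIC))
im=cams.camera('side'); cv2.imwrite('pics/s33.png',cv2.resize(im[140:300,180:420,::-1],(780,520),interpolation=cv2.INTER_CUBIC))
E
```

```text
t 45.33 p [542.5 -59.6 203.9] psi 5.4 F [ 0.3  0.6 -0.2] w 0.1
```

View pics/t33.png

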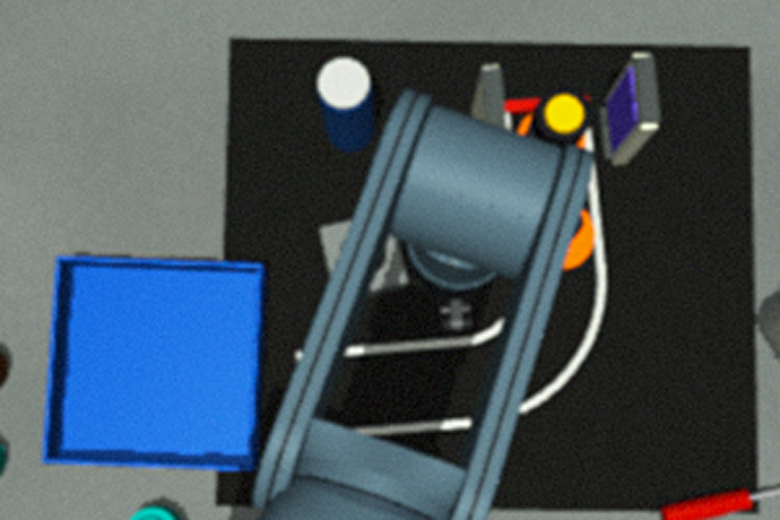

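View pics/s33.png

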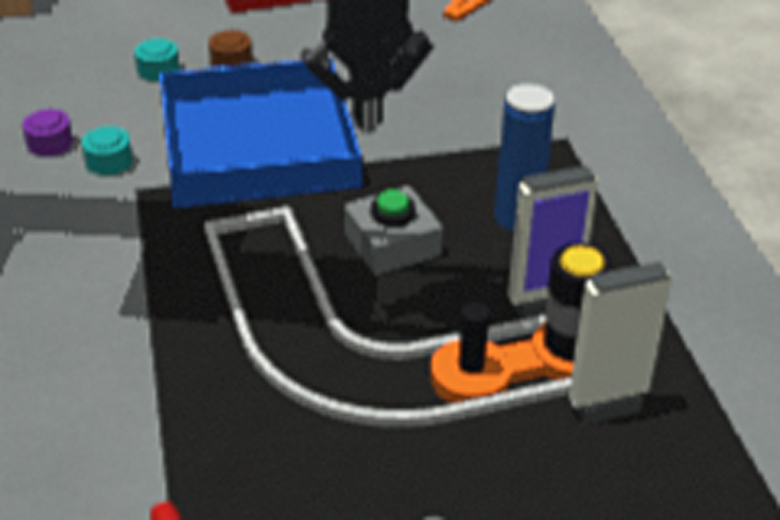

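View pics/w33.png

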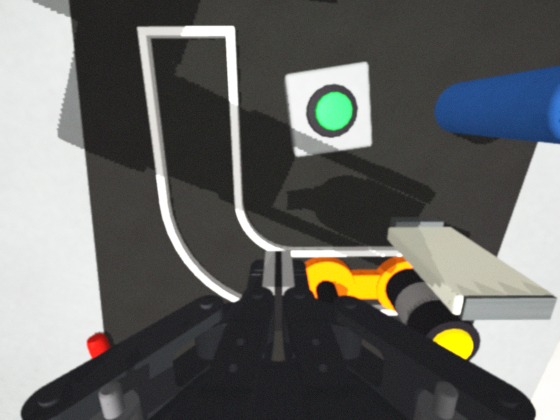

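```bash
python3 - <<'E'
from h import *
p,R=track(); im=cams.camera("top")
for o in yellow("top",im,.132): print(o[0],o[4],R.T@(o[5][:2]-p[:2]))
st(); print(r.finish_job())
E
```

```text
154 [ 730.2 -187.4  132. ] [ 269.88868008 -259.25544004]
t 45.52 p [542.6 -59.  203.5] psi 5.5 F [-0.3  0.1 -0.6] w 0.3
the job is handed in; nothing more can be done
None
```

The job is done and handed in at about 45.5 s of the 210 s allowed; no verdict was reported.

- **Carrier back:** I pulled the empty carrier by its post round the bend to the loading end. It touched the end wall at 2.2 mm past the loading point (about 2 mm expected), and the wrist force rose to about 9 N.
- **Caps:** There were three caps in the bin, two black and one grey. I stacked them mouth-down in the order black, grey, black. Seen from the wrist camera, the three cap centres lie within about 2 mm of each other.
- **Carrier home:** I pushed it to the red end stop. There it stopped moving and the force rose to 12 N.
- **Start button:** I then pressed the button until it bottomed, at about 6 mm of travel and 18 N, and let go.

**Last checks:**
- The top camera puts the top of the pile at (269.9, -259.3) mm in the guide's frame; home is (270, -260).
- The pile is standing and the gripper is clear of everything.
- The bin is empty. It was knocked aside after it had been emptied, which changed nothing.
- The spray can, screwdriver and headlamp were not touched.

**One disagreement:** the first wrist-camera reading at home put the top of the pile about 6 mm short. The arm was still settling when I took it, and a repeat with the arm still gave 269.8 mm.

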